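# Lock the mixer's battery into its charging dock

### The arm

A 6-joint arm with a two-finger parallel gripper is mounted at the origin on a cart in front of the work surface, level with it; the furniture and walls round the work are solid. World frame = base frame: x ahead of the robot, y to its left, z up, the work surface at z = 0. Lengths are in mm, angles in rad, forces in N, time in s.
With the tool pointing down it reaches from about 400 to 925 mm from the base axis. Payload 12.5 kg.
Tool frame: the origin (TCP) lies at the very end of the fingers, on their centre line; the grasp point (between the pads) lies behind it (env.grip_depth is the z of the grasp point in the tool frame, in mm); z points along the fingers, y is the line along which they close (so a half turn about z gives the same grasp; the last joint's range is limited). The gripper opens to 95 mm and grips with 3 to 60 N. Pads are 20 mm wide; open, the fingers measure 119 mm over their backs; the gripper's body (75 mm by 180 mm) begins 59 mm behind the grasp point.
Start: joints at [-1.233, 0.491, 1.559, -0, 1.092, -0.106], TCP at [268.384, -564.464, 191.961] pointing down, gripper open.
Joint ranges: [-3.1, 3.1], [-0.84, 2.19], [0.05, 2.79], [-1.13, 4.28], [0.06, 2.93], [-2.69, 2.69]. Speed limits (rad/s): [2.22, 2.22, 2.79, 3.14, 3.14, 3.14].

### API

Orientations are given as [roll, pitch, yaw] about the fixed x, y, z axes, in that order (R = Rz(yaw) Ry(pitch) Rx(roll)).
In Python, from cell import env, optics gives the robot as it stands.
- The arm moves only by the tool step_arm, never from a script. Its argument "moves" is a list of rows, each an object of numbers: "tx", "ty", "tz": the shift along the tool's x, y, z in mm; "roll": the turn about the tool's z in rad. In form: [{"tx": .., "ty": .., "tz": .., "roll": ..}, ...]. A call has 1 to 12 rows; each row is the pose to reach, as a shift and turn from the pose commanded when the call began, along the tool's axes at that moment; what a row does not reach only later rows make up. A row lasts 1/12 s, in which the tool goes at most 41.7 mm and 7.16 degrees, less where a joint would pass 70% of its speed; a pose out of reach is approached as far as the arm can. A call with a gripper value outside its range is refused whole. "grip" is the finger opening in mm, from 0 to 95.1, set as the call begins (left out, the last holds). The fingers move at their own pace and stop on an object; the grip force is fixed at half the most. Time passes only in rows, so rows that repeat a pose let the fingers close. It gives the time, the measured TCP pose, the force, the opening and the grip force at its end, in the units of the state.
- env.state(): the state, without advancing time (a new reading comes with each control period).
- optics.read_camera(name): name is "scene" or "top" or "wrist"; returns a dict with "pixels" (480x640x3 uint8, blue, green, red), "mtx" (3x3 intrinsics, pixels), "dist" ([k1, k2, p1, p2, k3] as OpenCV has them; the pictures are not rectified), "view" (4x4, takes a point from world to camera coordinates). Camera axes: x right, y down, z forward; pixel columns grow to the right and rows downward; lengths in mm; the calibration is good to about 2 mm. A picture is of the moment at which its call begins. There is no depth.
- env.job_done(): hands the job in; it is judged then, once.
The state is a dict: "t": time; "joints": joint angles; "qvel": joint speeds; "tau": joint torques, N m; "eef_pos": TCP position; "tcp_rot": TCP orientation; "ft_force": force on the tool from outside, world axes, zero at the start; "moment": the same for the moment, N m; "opening": opening from 0.0 (shut) to 1.0 (fully open); "grip_force": force on a finger pad.
Only numpy, scipy, OpenCV 4.12 (cv2) and the standard library are available. Lean on these libraries where they do the work, as an engineer would, in place of code of your own. Each camera call takes 0.05 s, during which the arm holds its last target. There are 200 camera calls.

### The job

Take the full-size battery (the long, tall one of the three) out of the charging tray, drop it into the socket of the dock until it sits on the bottom, and then swing the dock's locking lever fully shut over it. The socket can be clamped anywhere along its short rails, so find it by sight or by feeling gently, without ramming the battery against it; leave the other two batteries in the tray and do not disturb the mug, salt shaker and spice jar.

Things in the scene. Friction and masses are not known exactly. Their poses are not given: they have to be found in the camera images.
- battery: The full-size battery: a black plastic block 46 x 30 x 40 mm (own x, y, z), 0.11 kg. Origin: centre of its underside. It stands upright in one of the tray's pockets (which one varies), its top 24 mm above the tray; take it across its 30 mm width. It fits the socket either way round.
- battery_short: Another black battery, 28 x 30 x 40 mm, origin at the centre of its underside; stays in the tray.
- battery_low: Another black battery, 46 x 30 x 27 mm, origin at the centre of its underside; stays in the tray.
- charge_tray: White fixed tray, 190 x 52 x 22 mm, origin at the centre of its underside. Three equal pockets, 50 x 34 mm (x, y), in a row along its x axis at x = -62, 0 and +62 mm, 16 mm deep (floor 6 mm above the worktop).
- dock: Fixed charging dock: grey base 140 x 160 x 6 mm (x -58 to +82, y -80 to +80 mm), two steel rails along its y axis. Origin on the worktop, z up. On the rails is clamped a white socket block (68 x 92 mm in x, y, centred on its pocket; flat top 32 mm above the worktop). Where along the dock's y it is clamped is NOT reported: anywhere from -11 to +11 mm. The clamp resists 40 N.
- pocket_line (a point): Fixed point of the dock at its x = 0, y = 0, 32 mm above the worktop, level with the pocket's mouth; axes as the dock's. The pocket's centre is at the same x, but -11 to +11 mm away along y (not reported). Pocket 48 x 32 mm (x, y), 2 mm chamfer at its mouth, 18 mm deep: floor 14 mm above the worktop.
- hinge_line (a point): Fixed point of the dock at its x = +46, y = 0, 62 mm above the worktop, at the height of the lever's hinge, whose axis is along the dock's y. The lever itself lies at the pocket's y (so -11 to +11 mm from here), between two cheeks of the socket block: 28 mm over all in y, 18 mm long in x, up to 69 mm above the worktop.
- lever (a joint): Steel locking lever, rad: 0 = shut, level over the pocket, pointing to dock -x, 1 mm above a seated battery; grows as raised, 1.57 upright, stop 2.1. Starts at 1.75 to 2.0; stiff, stays as left (1.5 N). Bar 14 x 6 mm; at its end a black cross roller, 14 mm diameter, 20 mm long in y: pinch or push. At angle q its centre is at dock x = 46 - 92 cos q, height 62 + 92 sin q mm, at the pocket's y.
- mug: Bystander: mug 82 x 111 x 97 mm, origin at the underside.
- salt_shaker: Bystander: salt shaker, 44 mm in diameter, 90 mm high, origin at the centre of its underside.
- spice_jar: Bystander: spice jar, 47 mm in diameter, 98 mm high, origin at the centre of its underside.
Mind the look-alikes: they are no part of the job. What is shaped like the battery but brown or orange is not meant.

How it is judged (in metres and radians):
On the way, in this order (a step that is already met when the one before it is completed fails the run):
1. the full-size battery sits on the bottom of the dock's socket, with the lever still raised (z of battery in the frame of dock between 0.0115 and 0.0165 m and x of battery in the frame of dock between -0.004 and 0.004 m and y of battery in the frame of dock between -0.017 and 0.017 m and angle between the x axis of battery and the x axis of dock, either way round below 0.09 rad and angle between battery's own z axis and vertical below 0.07 rad and value of joint lever above 0.4 rad), for 0.2 s.
2. the locking lever is fully shut over it (z of battery in the frame of dock between 0.0115 and 0.0165 m and x of battery in the frame of dock between -0.004 and 0.004 m and y of battery in the frame of dock between -0.017 and 0.017 m and angle between the x axis of battery and the x axis of dock, either way round below 0.09 rad and angle between battery's own z axis and vertical below 0.07 rad and value of joint lever below 0.07 rad), for 0.2 s.
At the end, for the whole second after the job is handed in: The full-size battery rests on the socket floor (underside 11.5 to 16.5 mm above the dock's, within 4 mm of the dock's centre in its x and 17 mm in y, square within 0.09 rad, upright within 0.07 rad), at rest, and the lever is shut to within 0.07 rad (all of step 2 and linear speed of battery below 0.02 m/s); the robot touches nothing.
It fails at once if one of the other two batteries moved more than 20 mm (distance of any of battery_short, battery_low from where it was at the start of the episode above 0.02 m).
It fails at once if the mug, salt shaker or spice jar moved more than 30 mm (distance of any of mug, salt_shaker, spice_jar from where it was at the start of the episode above 0.03 m).
It fails at once if the battery was rammed against the dock with more than 120 N (contact force between battery and dock above 120 N).
It also fails if it takes over 64 s, if anything falls off the work surface, if the arm or the gripper's body presses on something with over 40 N, if the wrist force passes 120 N, or if a joint passes its speed limit or range.

## Working session

There is one attempt and no reset: what is moved stays moved. The work goes in short steps, Python scripts to look and compute and a tool call to move; the robot and the scene stay as the last step left them, time stands still between calls to the robot, and variables do not carry over. Pictures are saved under pics/ and viewed, at most 10 in all, crops included, and the job is handed in when it is done.

Besides the shell and the picture viewer there is one more tool, called after "Call:" by a JSON object that holds its "op" and its "data", one argument or row to a line. step_arm: Moves the arm, as the interface text tells. Its arguments: {"type":"object","properties":{"moves":{"type":"array"},"grip":{"type":"number"}},"required":["moves"]}

```bash
ls; mkdir -p pics; cat > h.py <<'E'
import numpy as np, cv2
from cell import env, optics
def shot(name):
    c=optics.read_camera(name); return c
def rays(c,px):
    px=np.array(px,float).reshape(-1,1,2)
    u=cv2.undistortPoints(px,np.array(c["mtx"]),np.array(c["dist"])).reshape(-1,2)
    V=np.array(c["view"]);R=V[:3,:3];t=V[:3,3]
    d=np.c_[u,np.ones(len(u))]@R
    return -R.T@t,d
def onz(c,px,z):
    o,d=rays(c,px); return o+d*((z-o[2])/d[:,2])[:,None]
def proj(c,P):
    V=np.array(c["view"]);r,_=cv2.Rodrigues(V[:3,:3])
    return cv2.projectPoints(np.array(P,float).reshape(-1,1,3),r,V[:3,3],np.array(c["mtx"]),np.array(c["dist"]))[0].reshape(-1,2)
def tri(c1,p1,c2,p2):
    o1,d1=rays(c1,p1);o2,d2=rays(c2,p2);out=[]
    for a,b in zip(d1,d2):
        A=np.c_[a,-b];s=np.linalg.lstsq(A,o2-o1,rcond=None)[0]
        X=o1+s[0]*a;Y=o2+s[1]*b;out.append(np.r_[(X+Y)/2,np.linalg.norm(X-Y)])
    return np.array(out)
E
python3 - <<'E'
from h import *
for n in("top","scene"):
    c=shot(n); cv2.imwrite(f"pics/{n}0.png",c["pixels"]); print(n,np.round(rays(c,[320,240])[0]))
s=env.state();print({k:np.round(v,3) for k,v in s.items()},env.grip_depth)
E
```

```text
pics
top [ 491.  -60. 1234.]
scene [-92. 289. 750.]
{'t': np.float64(0.1), 'joints': array([-1.233,  0.491,  1.559,  0.   ,  1.092, -0.106]), 'qvel': array([ 0.   , -0.003, -0.002,  0.   ,  0.001, -0.001]), 'tau': array([ 2.0000e-03, -6.1363e+01, -2.5861e+01,  6.9000e-02,  4.7000e-02,
       -0.0000e+00]), 'eef_pos': array([ 268.297, -564.206,  191.414]), 'tcp_rot': array([-3.141, -0.   ,  0.444]), 'ft_force': array([ 0.113, -0.014, -0.379]), 'moment': array([ 0.042,  0.018, -0.004]), 'grip_force': np.float64(0.0), 'opening': np.float64(1.001)} -18.8
```

View pics/top0.png

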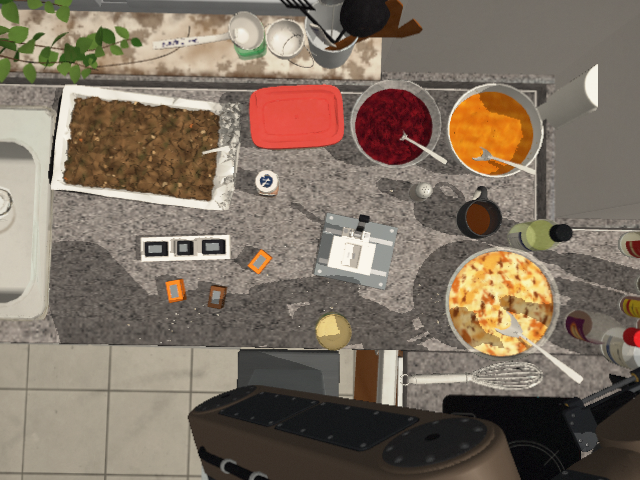

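View pics/scene0.png

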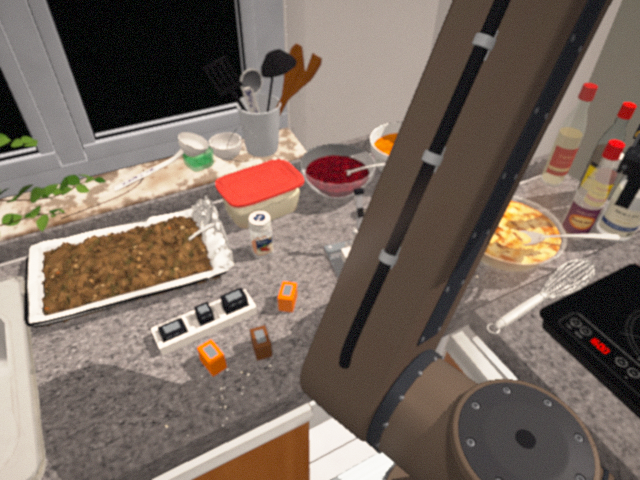

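The top view shows the tray at about (185,247), with long batteries in both the left (155,248) and right (213,247) pockets. The dock is at (355,250), its lever roller at (363,219). In the scene view the tray is at (205,318), and the arm hides the dock.

```bash
python3 - <<'E'
from h import *
c=shot("top");s=shot("scene")
im=c["pixels"]
a=cv2.resize(im[225:270,130:240],None,fx=4,fy=4,interpolation=cv2.INTER_CUBIC)
b=cv2.resize(im[205:290,305:405],None,fx=4,fy=4,interpolation=cv2.INTER_CUBIC)
d=cv2.resize(s["pixels"][280:355,145:265],None,fx=3,fy=3,interpolation=cv2.INTER_CUBIC)
W=np.zeros((560,800,3),np.uint8);W[:a.shape[0],:a.shape[1]]=a;W[200:200+d.shape[0],:d.shape[1]]=d;W[200:200+340,400:800]=b
cv2.imwrite("pics/comp1.png",W)
# tray mask
hsv=cv2.cvtColor(im,cv2.COLOR_BGR2HSV)
sub=np.zeros(im.shape[:2],np.uint8);sub[228:268,132:238]=1
m=((hsv[...,2]>150)&(hsv[...,1]<60)&(sub>0)).astype(np.uint8)
r=cv2.minAreaRect(cv2.findNonZero(m));bx=cv2.boxPoints(r);print(bx);P=onz(c,bx,22);print(P.round(0));print(P.mean(0))
print("dock",onz(c,[[328,213],[396,227],[383,288],[316,276]],6).round(0))
print("bat", onz(c,[[155,248],[213,247]],46).round(0))
print("others",onz(c,[[266,183],[424,190],[480,217]],90).round(0))
E
```

```text
[[132. 228.]
 [237. 228.]
 [237. 267.]
 [132. 267.]]
[[553. 318.  22.]
 [558.  92.  22.]
 [474.  90.  22.]
 [469. 315.  22.]]
[513.42195489 203.6773549   22.        ]
dock [[ 596. -105.    6.]
 [ 569. -254.    6.]
 [ 435. -228.    6.]
 [ 458.  -81.    6.]]
bat [[510. 261.  46.]
 [515. 138.  46.]]
others [[ 648.   27.   90.]
 [ 641. -297.   90.]
 [ 588. -413.   90.]]
```

View pics/comp1.png

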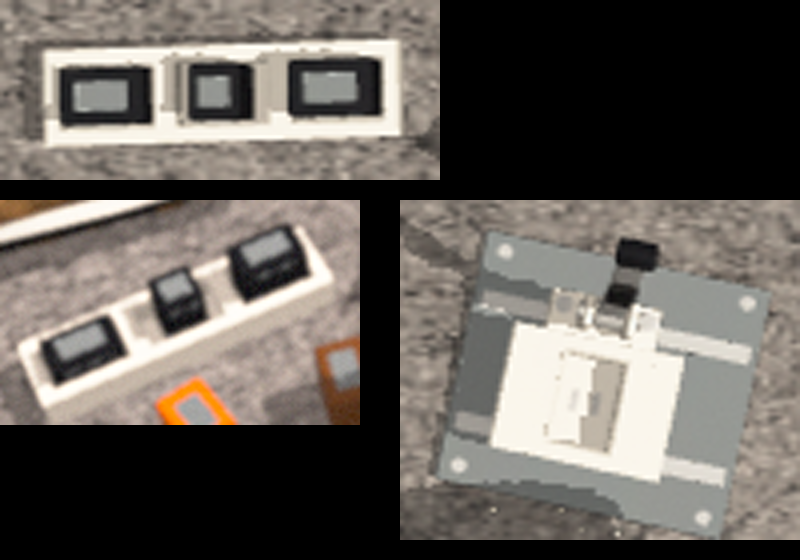

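The composite shows that the right-hand battery is clearly the tall one. The dock's lever stands at its far (+x) side. I'll move over the dock on the way and look with the wrist camera.

Call:
{"op": "step_arm", "data": {
  "moves": [
    {"tx": 35,"ty": -35,"tz": -30},
    {"tx": 65,"ty": -64,"tz": -60},
    {"tx": 95,"ty": -93,"tz": -90},
    {"tx": 123,"ty": -121,"tz": -100},
    {"tx": 151,"ty": -149,"tz": -100},
    {"tx": 179,"ty": -176,"tz": -100},
    {"tx": 207,"ty": -204,"tz": -100},
    {"tx": 235,"ty": -231,"tz": -100},
    {"tx": 263,"ty": -258,"tz": -100},
    {"tx": 291,"ty": -286,"tz": -100},
    {"tx": 315,"ty": -309,"tz": -100},
    {"tx": 315,"ty": -309,"tz": -100}
  ]
}}

```text
validation failed for argument at $.mo...
```

```bash
python3 - <<'E'
from h import *
c=shot("wrist"); cv2.imwrite("pics/w1.png",c["pixels"])
np.set_printoptions(suppress=True,precision=3)
print(rays(c,[320,240]),np.array(c["mtx"]));s=env.state();print(s["eef_pos"],s["tcp_rot"],s["joints"])
print(proj(c,[[515,138,46],[520,-170,32],[525,-93,6]]))
E
```

```text
(array([ 343.412, -527.843,  385.833]), array([[-0.272, -0.124, -0.954]])) [[357.778   0.    321.896]
 [  0.    357.778 237.44 ]
 [  0.      0.      1.   ]]
[ 268.333 -564.338  191.685] [-3.141 -0.     0.444] [-1.233  0.491  1.559  0.     1.092 -0.106]
[[  40.986  -39.812]
 [  28.766 -239.679]
 [ -15.809 -241.251]]
```

View pics/w1.png

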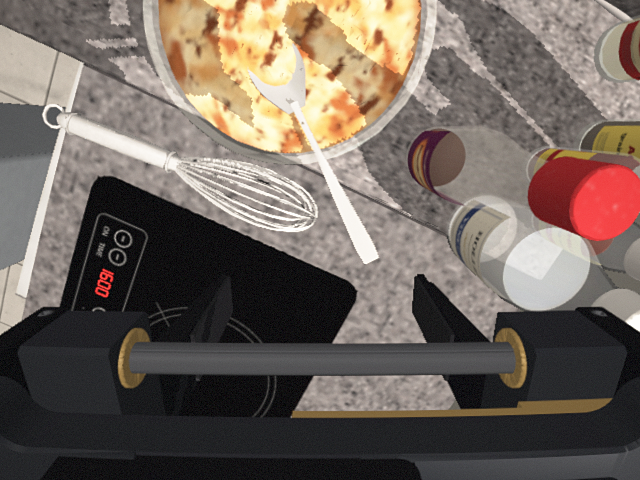

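The arm has not moved: the call was refused, probably because "roll" was missing. The wrist picture shows the fingers at the bottom, at about (210,320) and (440,310), with the camera ahead of them in tool x.

Call:
{"op": "step_arm", "data": {
  "moves": [
    {"tx": 35,"ty": -35,"tz": -30,"roll": 0},
    {"tx": 65,"ty": -64,"tz": -60,"roll": 0},
    {"tx": 95,"ty": -93,"tz": -90,"roll": 0},
    {"tx": 123,"ty": -121,"tz": -100,"roll": 0},
    {"tx": 151,"ty": -149,"tz": -100,"roll": 0},
    {"tx": 179,"ty": -176,"tz": -100,"roll": 0},
    {"tx": 207,"ty": -204,"tz": -100,"roll": 0},
    {"tx": 235,"ty": -231,"tz": -100,"roll": 0},
    {"tx": 263,"ty": -258,"tz": -100,"roll": 0},
    {"tx": 291,"ty": -286,"tz": -100,"roll": 0},
    {"tx": 315,"ty": -309,"tz": -100,"roll": 0},
    {"tx": 315,"ty": -309,"tz": -100,"roll": 0}
  ]
}}

```text
t: 1.25
eef_pos: [421.0, -145.7, 292.2]
tcp_rot: [-3.141, -0.001, 0.447]
ft_force: [0.2, 0.1, 0.3]
opening: 1.003
grip_force: 0.0
```

```bash
python3 - <<'E'
from h import *
np.set_printoptions(suppress=True,precision=3)
c=shot("wrist"); cv2.imwrite("pics/w2.png",c["pixels"])
s=env.state();print(s["t"],s["eef_pos"],s["tcp_rot"],s["joints"])
print(proj(c,[[515,138,46],[520,-170,32]]))
E
```

```text
1.3 [ 420.974 -146.633  292.173] [-3.142 -0.001  0.448] [-0.484  0.128  1.822  0.001  1.192  0.639]
[[129.67   16.491]
 [375.045 133.22 ]]
```

View pics/w2.png

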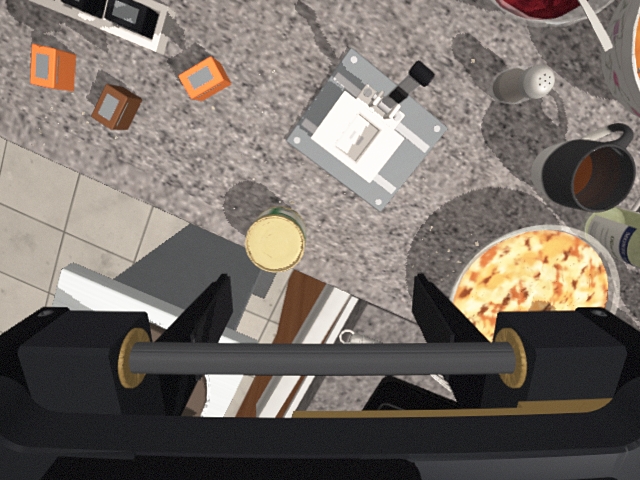

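The wrist view shows the whole dock: base corners near (350,47), (444,128), (380,212), (289,140), pocket near (355,138), roller near (421,73). Next I'll hover over the tall battery.

Call:
{"op": "step_arm", "data": {
  "moves": [
    {"tx": 21,"ty": -21,"tz": 0,"roll": -0.11},
    {"tx": 42,"ty": -43,"tz": 0,"roll": -0.22},
    {"tx": 63,"ty": -65,"tz": 10,"roll": -0.33},
    {"tx": 84,"ty": -86,"tz": 20,"roll": -0.44},
    {"tx": 105,"ty": -108,"tz": 30,"roll": -0.56},
    {"tx": 126,"ty": -130,"tz": 40,"roll": -0.68},
    {"tx": 147,"ty": -152,"tz": 60,"roll": -0.8},
    {"tx": 168,"ty": -174,"tz": 80,"roll": -0.92},
    {"tx": 189,"ty": -195,"tz": 100,"roll": -1.04},
    {"tx": 208,"ty": -215,"tz": 120,"roll": -1.16},
    {"tx": 208,"ty": -215,"tz": 120,"roll": -1.16},
    {"tx": 208,"ty": -215,"tz": 120,"roll": -1.16}
  ]
}}

```text
t: 2.3
eef_pos: [515.6, 133.3, 170.7]
tcp_rot: [-3.139, 0.001, 1.604]
ft_force: [0.1, -0.7, -0.4]
opening: 1.0
grip_force: 0.0
```

```bash
python3 - <<'E'
from h import *
np.set_printoptions(suppress=True,precision=3)
c=shot("wrist"); cv2.imwrite("pics/w3.png",c["pixels"])
s=env.state();print(s["t"],s["eef_pos"],s["tcp_rot"],s["joints"])
print(proj(c,[[515,138,46],[510,261,33]]))
E
```

```text
2.35 [515.839 132.608 171.674] [-3.141  0.     1.602] [ 0.128  0.384  1.809 -0.     0.95   0.096]
[[321.109 218.077]
 [320.099  75.477]]
```

View pics/w3.png

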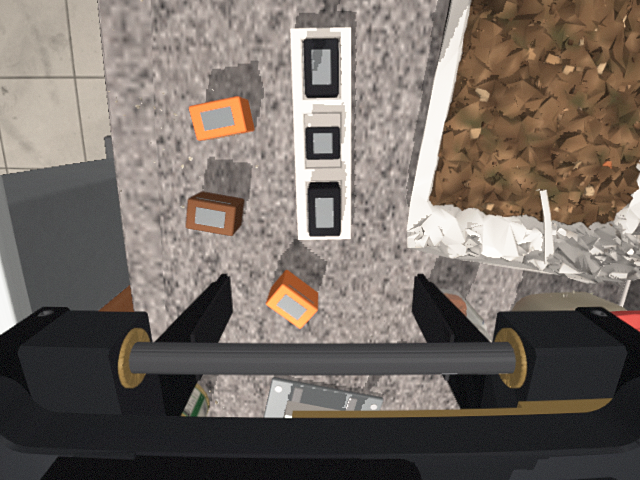

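The wrist view shows the tray (292–351, 27–239), with the tall battery nearest at about (323,208) and its grey label in the centre.

```bash
cat >> h.py <<'E'
def rect(mask,x0,y0,x1,y1):
    m=np.zeros(mask.shape,np.uint8);m[y0:y1,x0:x1]=mask[y0:y1,x0:x1]
    cs=cv2.findContours(m,cv2.RETR_EXTERNAL,cv2.CHAIN_APPROX_NONE)[0]
    k=max(cs,key=cv2.contourArea);r=cv2.minAreaRect(k);return r,cv2.boxPoints(r)
E
python3 - <<'E'
from h import *
np.set_printoptions(suppress=True,precision=2)
c=shot("wrist");t=shot("top");H=cv2.imread("pics/top0.png")
def masks(im):
    h=cv2.cvtColor(im,cv2.COLOR_BGR2HSV);v=h[...,2];s=h[...,1]
    return (v>165)&(s<60),v<75,(v>100)&(v<190)&(s<50)
ww,wd,wg=masks(c["pixels"]);tw,td,tg=masks(H)
r,b=rect(ww.astype(np.uint8),280,20,362,246);P=onz(c,b,22);print("tray",r,P,P.mean(0))
L=[]
for nm,wb,tb in(("tall",(303,178,345,238),(199,236,231,260)),("low",(302,34,345,102),(141,236,170,260))):
    r1,b1=rect(wd.astype(np.uint8),*wb);r2,b2=rect(td.astype(np.uint8),*tb)
    print(nm,r1,r2)
    x,y,X,Y=wb;mg=wg.copy();o=np.zeros(mg.shape,bool)
    g1,_=rect(wg.astype(np.uint8),int(r1[0][0]-11),int(r1[0][1]-24),int(r1[0][0]+12),int(r1[0][1]+25))
    g2,_=rect(tg.astype(np.uint8),int(r2[0][0]-9),int(r2[0][1]-5),int(r2[0][0]+9),int(r2[0][1]+6))
    print(g1,g2,"tri",tri(c,[g1[0]],t,[g2[0]]),"z46",onz(c,[g1[0]],46),onz(t,[g2[0]],46))
    B=onz(c,b1,46);print(B,B.mean(0))
E
```

```text
tray ((318.9999694824219, 132.49998474121094), (77.99998474121094, 224.99996948242188), 0.0) [[474.82 101.81  22.  ]
 [474.64 305.9   22.  ]
 [541.82 308.01  22.  ]
 [553.76 104.32  22.  ]] [511.26 205.01  22.  ]
tall ((323.5, 207.5), (53.0, 31.0), 90.0) ((213.0, 246.5), (13.0, 22.0), 90.0)
((323.5, 211.5), (29.0, 17.0), 90.0) ((212.0, 246.5), (7.0, 12.0), 90.0) tri [[516.96 141.8   39.07   1.07]] z46 [[517.41 143.38  46.  ]] [[516.28 140.64  46.  ]]
[[502.65 170.82  46.  ]
 [530.32 171.7   46.  ]
 [532.56 122.38  46.  ]
 [503.67 121.46  46.  ]] [517.3  146.59  46.  ]
low ((320.0, 67.0), (58.0, 34.0), 90.0) ((156.0, 248.5), (13.0, 22.0), 90.0)
((320.0155944824219, 65.99951171875), (34.54563522338867, 19.02196502685547), 88.21009063720703) ((154.5, 248.5), (7.0, 13.0), 90.0) tri [[510.05 272.     7.96   0.12]] z46 [[510.48 266.1   46.  ]] [[509.42 261.71  46.  ]]
[[496.06 286.86  46.  ]
 [523.57 287.73  46.  ]
 [525.45 243.13  46.  ]
 [496.91 242.22  46.  ]] [510.5  264.98  46.  ]
```

Call:
{"op": "step_arm", "data": {
  "moves": [
    {"tx": 5,"ty": 1,"tz": 30,"roll": -0.02},
    {"tx": 10,"ty": 2,"tz": 60,"roll": -0.02},
    {"tx": 10,"ty": 2,"tz": 65,"roll": -0.02},
    {"tx": 10,"ty": 2,"tz": 65,"roll": -0.02},
    {"tx": 10,"ty": 2,"tz": 65,"roll": -0.02}
  ]
}}

```text
t: 2.87
eef_pos: [518.0, 142.7, 108.2]
tcp_rot: [3.14, 0.0, 1.623]
ft_force: [-0.3, 0.1, 0.1]
opening: 1.004
grip_force: 0.0
```

```bash
python3 - <<'E'
from h import *
np.set_printoptions(suppress=True,precision=2)
c=shot("wrist");im=c["pixels"];cv2.imwrite("pics/w4.png",im)
s=env.state();print(s["t"],s["eef_pos"],s["tcp_rot"])
h=cv2.cvtColor(im,cv2.COLOR_BGR2HSV);v=h[...,2];sa=h[...,1]
q=proj(c,[[517,142,46],[510,270,33]]);print(q)
for i,rad in((0,45),(1,40)):
    x,y=q[i].astype(int)
    g,gb=rect(((v>100)&(v<190)&(sa<50)).astype(np.uint8),x-25,max(y-rad,0),x+25,y+rad)
    d,db=rect((v<75).astype(np.uint8),x-45,max(y-60,0),x+45,y+60)
    print(g,d); 
    B=onz(c,gb,46 if i==0 else 33);print(B,B.mean(0))
    if i==0:
        D=onz(c,db,46);print("dark",D,D.mean(0));G=g
        # triangulate with previous wrist picture: camera moved along with the TCP
cv2.imwrite("pics/w4c.png",cv2.resize(im[0:300,170:470],None,fx=2,fy=2))
E
```

```text
2.9167 [518.23 142.84 108.6 ] [ 3.14 -0.    1.62]
[[319.78 245.03]
 [319.04  63.27]]
((318.5, 280.0), (18.0, 49.0), 90.0) ((320.5, 237.0), (66.0, 39.0), 90.0)
[[498.17 119.89  46.  ]
 [535.97 121.82  46.  ]
 [537.04 106.61  46.  ]
 [498.6  104.65  46.  ]] [517.45 113.24  46.  ]
dark [[501.75 172.75  46.  ]
 [530.15 174.21  46.  ]
 [533.6  122.53  46.  ]
 [503.55 121.    46.  ]] [517.26 147.62  46.  ]
((320.0, 66.5), (43.0, 22.0), 90.0) ((319.5, 67.0), (72.0, 43.0), 90.0)
[[502.55 281.31  33.  ]
 [517.6  282.09  33.  ]
 [519.22 254.28  33.  ]
 [503.75 253.48  33.  ]] [510.78 267.79  33.  ]
```

View pics/w4c.png

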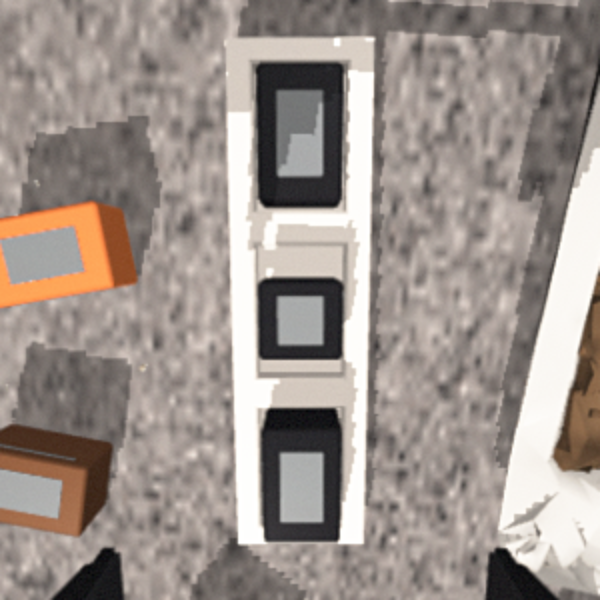

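The crop shows the tall battery's top with its label centre at full-image (320.5,243.5), and its far side face visible, so it does stand tall. I'll triangulate its height across the two wrist poses.

```bash
python3 - <<'E'
from h import *
from scipy.spatial.transform import Rotation as Ro
np.set_printoptions(suppress=True,precision=2)
c=shot("wrist");s=env.state()
def T(p,r):
    M=np.eye(4);M[:3,:3]=Ro.from_euler("xyz",r).as_matrix();M[:3,3]=p;return M
E=np.array(c["view"])@T(s["eef_pos"],s["tcp_rot"])   # tool->cam
np.save("E.npy",E)
c3=dict(c);c3["view"]=E@np.linalg.inv(T([515.84,132.61,171.67],[-3.141,0,1.602]))
ims={k:cv2.imread(f"pics/{k}.png") for k in("w3","w4")}
def lab(k,x,y,hw,hh):
    h=cv2.cvtColor(ims[k],cv2.COLOR_BGR2HSV);m=((h[...,2]>95)&(h[...,2]<215)&(h[...,1]<60)).astype(np.uint8)
    return rect(m,x-hw,y-hh,x+hw,y+hh)[0]
a=lab("w3",323,210,14,22);b=lab("w4",320,243,16,23);print(a,b)
print("tall",tri(c3,[a[0]],c,[b[0]]),onz(c,[b[0]],46),onz(c3,[a[0]],46))
a=lab("w3",320,64,14,24);b=lab("w4",320,66,16,27);print(a,b)
print("low",tri(c3,[a[0]],c,[b[0]]),onz(c,[b[0]],33),onz(c3,[a[0]],33))
E
```

```text
((324.0, 212.5), (29.0, 18.0), 90.0) ((320.5, 243.5), (35.0, 21.0), 90.0)
tall [[517.96 140.09  36.13   0.02]] [[517.8  143.29  46.  ]] [[517.84 142.37  46.  ]]
((320.5, 66.5), (35.0, 19.0), 90.0) ((319.5, 66.5), (43.0, 23.0), 90.0)
low [[511.06 263.09  64.17   0.54]] [[510.72 268.17  33.  ]] [[510.81 267.62  33.  ]]
```

Call:
{"op": "step_arm", "data": {
  "moves": [
    {"tx": 0,"ty": 0,"tz": 25,"roll": 0},
    {"tx": 0,"ty": 0,"tz": 50,"roll": 0},
    {"tx": 0,"ty": 0,"tz": 70,"roll": 0},
    {"tx": 0,"ty": 0,"tz": 80,"roll": 0},
    {"tx": 0,"ty": 0,"tz": 80,"roll": 0}
  ]
}}

```text
t: 3.38
eef_pos: [517.1, 143.1, 26.2]
tcp_rot: [-3.14, 0.0, 1.623]
ft_force: [-0.0, -0.6, -1.0]
opening: 0.997
grip_force: 0.0
```

Call:
{"op": "step_arm", "data": {
  "grip": 20,
  "moves": [
    {"tx": 0,"ty": 0,"tz": 0,"roll": 0},
    {"tx": 0,"ty": 0,"tz": 0,"roll": 0},
    {"tx": 0,"ty": 0,"tz": 0,"roll": 0},
    {"tx": 0,"ty": 0,"tz": 0,"roll": 0},
    {"tx": 0,"ty": 0,"tz": 0,"roll": 0},
    {"tx": 0,"ty": 0,"tz": 0,"roll": 0},
    {"tx": 0,"ty": 0,"tz": 0,"roll": 0},
    {"tx": 0,"ty": 0,"tz": 0,"roll": 0},
    {"tx": 0,"ty": 0,"tz": 0,"roll": 0},
    {"tx": 0,"ty": 0,"tz": 0,"roll": 0}
  ]
}}

```text
t: 4.22
eef_pos: [517.4, 143.4, 26.9]
tcp_rot: [-3.142, 0.0, 1.624]
ft_force: [-0.6, 0.7, -0.7]
opening: 0.353
grip_force: 0.0
```

Call:
{"op": "step_arm", "data": {
  "grip": 20,
  "moves": [
    {"tx": 0,"ty": 0,"tz": 0,"roll": 0},
    {"tx": 0,"ty": 0,"tz": 0,"roll": 0},
    {"tx": 0,"ty": 0,"tz": 0,"roll": 0},
    {"tx": 0,"ty": 0,"tz": 0,"roll": 0},
    {"tx": 0,"ty": 0,"tz": 0,"roll": 0}
  ]
}}

```text
t: 4.63
eef_pos: [517.4, 143.4, 26.9]
tcp_rot: [-3.142, 0.0, 1.624]
ft_force: [0.0, 0.2, -0.2]
opening: 0.21
grip_force: 0.0
```

Call:
{"op": "step_arm", "data": {
  "moves": [
    {"tx": 0,"ty": 0,"tz": -10,"roll": 0},
    {"tx": 0,"ty": 0,"tz": -20,"roll": 0},
    {"tx": 0,"ty": 0,"tz": -35,"roll": 0},
    {"tx": 0,"ty": 0,"tz": -60,"roll": 0},
    {"tx": 0,"ty": 0,"tz": -90,"roll": 0},
    {"tx": 0,"ty": 0,"tz": -120,"roll": 0},
    {"tx": 0,"ty": 0,"tz": -120,"roll": 0}
  ]
}}

```text
t: 5.22
eef_pos: [519.6, 143.8, 153.1]
tcp_rot: [3.133, -0.001, 1.624]
ft_force: [-0.4, 0.3, 1.1]
opening: 0.208
grip_force: 0.0
```

The opening went to 20 mm, so nothing was held. I'll look again.

```bash
python3 - <<'E'
from h import *
np.set_printoptions(suppress=True,precision=2)
c=shot("wrist");cv2.imwrite("pics/w5.png",c["pixels"]);t=shot("top");im=t["pixels"]
s=env.state();print(s["eef_pos"],s["tcp_rot"],s["opening"],s["grip_force"])
a=c["pixels"][:400,160:480];W=np.zeros((400,760,3),np.uint8);W[:,:320]=a
b=cv2.resize(im[205:305,130:240],None,fx=4,fy=4);W[:,320:]=b;cv2.imwrite("pics/comp2.png",W)
E
```

```text
[517.84 143.49 148.81] [ 3.14 -0.    1.62] 0.21142427823202992 0.0
```

View pics/comp2.png

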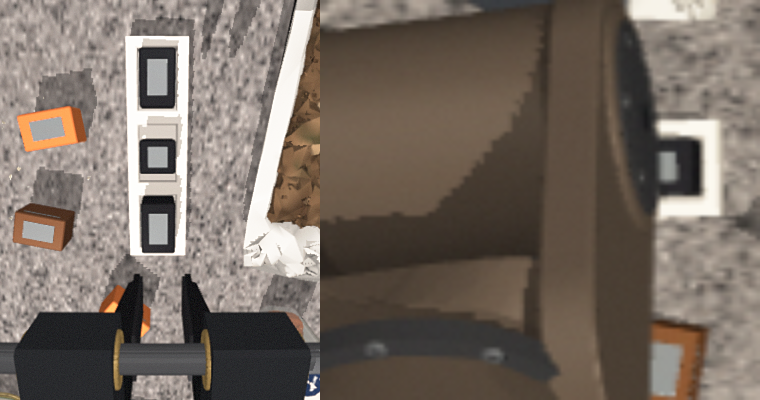

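```bash
python3 - <<'E'
from h import *
np.set_printoptions(suppress=True,precision=2)
c=shot("wrist");s=env.state();p=s["eef_pos"];print(s["t"],p,s["opening"])
print("tips",proj(c,[p,[p[0]+10,p[1],p[2]],[p[0]-10,p[1],p[2]],[p[0],p[1],p[2]+19]]))
print("bat",proj(c,[[518,143,46],[518,143,6],[518,143,33]]))
t=shot("top");o,_=rays(t,[0,0])
print("cam",rays(c,[0,0])[0])
im=c["pixels"].copy();cv2.imwrite("pics/c6.png",cv2.resize(im[180:320,240:400],None,fx=4,fy=4))
sc=shot("scene");q=proj(sc,[[518,143,46],[518,143,6],p]);print(q)
cv2.imwrite("pics/s6.png",cv2.resize(sc["pixels"][230:370,130:290],None,fx=4,fy=4))
a=cv2.imread("pics/c6.png");b=cv2.imread("pics/s6.png");cv2.imwrite("pics/comp3.png",cv2.resize(np.hstack([a,b]),None,fx=.62,fy=.62))
E
```

```text
5.3667 [517.24 143.4  147.55] 0.20814000957193438
tips [[320.17 276.36]
 [337.04 277.16]
 [303.28 275.56]
 [320.17 290.28]]
bat [[321.04 230.17]
 [320.95 218.9 ]
 [321.01 226.21]]
cam [512.92 227.19 343.04]
[[233.52 295.44]
 [235.79 308.71]
 [227.04 258.29]]
```

View pics/comp3.png

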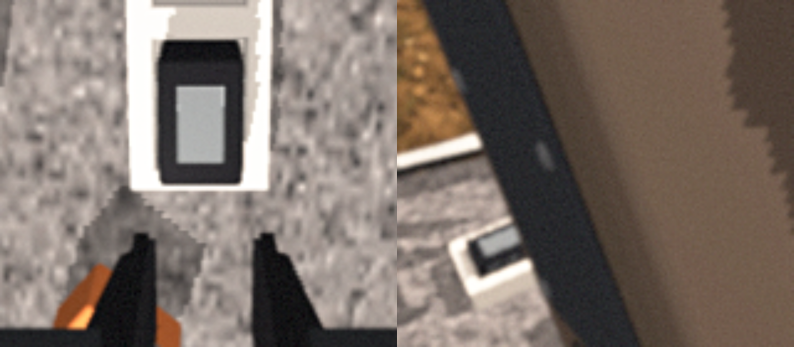

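The battery is undisturbed in its pocket: its label is at (321,230), as predicted for z=46. The fingertips are at row 275, about 22 mm apart. So the fingers never touched it, and I'll retry while checking at each stage.

Call:
{"op": "step_arm", "data": {
  "grip": 95,
  "moves": [
    {"tx": 0,"ty": 0,"tz": 0,"roll": 0},
    {"tx": 0,"ty": 0,"tz": 0,"roll": 0},
    {"tx": 0,"ty": 0,"tz": 0,"roll": 0},
    {"tx": 0,"ty": 0,"tz": 0,"roll": 0},
    {"tx": 0,"ty": 0,"tz": 0,"roll": 0},
    {"tx": 0,"ty": 0,"tz": 0,"roll": 0},
    {"tx": 0,"ty": 0,"tz": 20,"roll": 0},
    {"tx": 0,"ty": 0,"tz": 45,"roll": 0},
    {"tx": 0,"ty": 0,"tz": 70,"roll": 0},
    {"tx": 0,"ty": 0,"tz": 70,"roll": 0}
  ]
}}

```text
t: 6.3
eef_pos: [515.5, 143.0, 73.4]
tcp_rot: [-3.136, 0.001, 1.624]
ft_force: [-0.4, -0.3, -0.3]
opening: 0.854
grip_force: 0.0
```

Call:
{"op": "step_arm", "data": {
  "moves": [
    {"tx": 0,"ty": 0,"tz": 30,"roll": 0},
    {"tx": 0,"ty": 0,"tz": 50,"roll": 0},
    {"tx": 0,"ty": 0,"tz": 50,"roll": 0},
    {"tx": 0,"ty": 0,"tz": 50,"roll": 0}
  ]
}}

```text
t: 6.63
eef_pos: [517.5, 143.4, 27.4]
tcp_rot: [-3.141, 0.0, 1.624]
ft_force: [-0.9, 0.3, 0.4]
opening: 0.996
grip_force: 0.0
```

```bash
python3 - <<'E'
from h import *
np.set_printoptions(suppress=True,precision=2)
c=shot("wrist");s=env.state();p=s["eef_pos"];print(s["t"],p,s["opening"],s["ft_force"])
im=c["pixels"];cv2.imwrite("pics/w7.png",im)
print("proj label",proj(c,[[518,143,46],p,[510.8,268,33]]))
v=cv2.cvtColor(im,cv2.COLOR_BGR2HSV)
for r in range(200,330,10): print(r,"".join("#" if a<60 else ("." if a>190 else "-") for a in v[r,230:410:3,2]))
E
```

```text
6.6833 [518.01 143.49  28.18] 0.9996703527232758 [0.17 0.59 0.59]
proj label [[322.04 291.57]
 [322.08 277.53]
 [320.9   40.12]]
200 -...-----------......###################-.....-----.--------
210 ------..-------......--------------------.....--...-.-------
220 ----..--..----................................----...-------
230 -----.---------...............................--------------
240 ---------------......--################--.....--------------
250 .---------------.....-##################-....-------------.-
260 .----...--.-..--.....###################-....-----------.---
270 ----------------.....-###-.-..-----.####-....---------------
280 ----------.-----.....-----..--.----.####.....--.--------.---
290 #----.----------.....-----......-..-####.....-------.-------
300 #-.-------------.....-----........--####.....---------.-----
310 #--------.------......----.........-####.....--.------....--
320 -----------------.....#---------##-####-.....----------..---
```

The battery is centred between the fingers. I'll close in stages and watch.

Call:
{"op": "step_arm", "data": {
  "grip": 26,
  "moves": [
    {"tx": 0,"ty": 0,"tz": 2,"roll": 0},
    {"tx": 0,"ty": 0,"tz": 2,"roll": 0},
    {"tx": 0,"ty": 0,"tz": 2,"roll": 0},
    {"tx": 0,"ty": 0,"tz": 2,"roll": 0},
    {"tx": 0,"ty": 0,"tz": 2,"roll": 0},
    {"tx": 0,"ty": 0,"tz": 2,"roll": 0},
    {"tx": 0,"ty": 0,"tz": 2,"roll": 0},
    {"tx": 0,"ty": 0,"tz": 2,"roll": 0},
    {"tx": 0,"ty": 0,"tz": 2,"roll": 0},
    {"tx": 0,"ty": 0,"tz": 2,"roll": 0},
    {"tx": 0,"ty": 0,"tz": 2,"roll": 0},
    {"tx": 0,"ty": 0,"tz": 2,"roll": 0}
  ]
}}

```text
t: 7.68
eef_pos: [517.4, 143.4, 24.9]
tcp_rot: [-3.142, 0.0, 1.624]
ft_force: [1.2, -0.8, 0.2]
opening: 0.281
grip_force: 0.0
```

```bash
python3 - <<'E'
from h import *
np.set_printoptions(suppress=True,precision=2)
c=shot("wrist");s=env.state();p=s["eef_pos"];print(s["t"],p,s["opening"],s["ft_force"],s["grip_force"])
im=c["pixels"];cv2.imwrite("pics/w8.png",im)
v=cv2.cvtColor(im,cv2.COLOR_BGR2HSV)
for r in range(190,340,10): print(r,"".join("#" if a<60 else ("." if a>190 else "-") for a in v[r,230:410:3,2]))
E
```

```text
7.7333 [517.38 143.37  24.86] 0.2793919756877329 [ 0.27  1.11 -0.16] 0.0
190 -----.....--.--.....-####-----------#####.....-------.----..
200 -...-..--------.....-###################-.....-----..-------
210 ------...------......--------------------.....---..-.-..----
220 ----..--..-----...............................--......------
230 -----.---------...............................--------------
240 ------------.--.......-################--.....----------.---
250 .--..----------......-##################-....-------------.-
260 ..---...-..-..-......###################-.....-.--------.---
270 ------------.---.....#####----------####-....---------------
280 ---------..-----...#######..........#######..--.--------..--
290 ------.---..---.#########-..........##########-..--...------
300 -----..--.-...-#########--..........############------..----
310 ----.---..---##########---..........#############-----.....-
320 ######################-------------#########################
330 ###########---########-------------------########--#########
```

Call:
{"op": "step_arm", "data": {
  "grip": 14,
  "moves": [
    {"tx": 0,"ty": 0,"tz": 0,"roll": 0},
    {"tx": 0,"ty": 0,"tz": 0,"roll": 0},
    {"tx": 0,"ty": 0,"tz": 0,"roll": 0},
    {"tx": 0,"ty": 0,"tz": 0,"roll": 0}
  ]
}}

```text
t: 8.07
eef_pos: [517.4, 143.4, 24.9]
tcp_rot: [3.142, 0.0, 1.624]
ft_force: [-0.2, -0.2, 0.2]
opening: 0.15
grip_force: 0.0
```

```bash
python3 - <<'E'
from h import *
np.set_printoptions(suppress=True,precision=2)
c=shot("wrist");s=env.state();p=s["eef_pos"];print(s["t"],p,s["opening"],s["ft_force"],s["grip_force"])
im=c["pixels"];cv2.imwrite("pics/w9.png",im);o=cv2.imread("pics/w8.png")
a=cv2.convertScaleAbs(np.hstack([o[170:350,220:420],im[170:350,220:420]]),alpha=1.6,beta=25)
cv2.imwrite("pics/comp4.png",cv2.resize(a,None,fx=2,fy=2,interpolation=cv2.INTER_CUBIC))
E
```

```text
8.1167 [517.4  143.37  24.9 ] 0.1475123878710537 [ 0.07 -0.46 -0.53] 0.0
```

View pics/comp4.png

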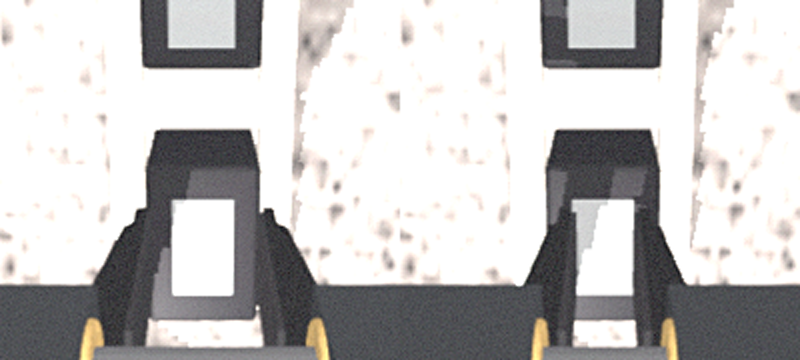

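The final view shows the fingertips lying over the battery's top, at about (555–575,205) and (635–655,205) in the right half. The real tips are therefore higher than the reported TCP. The finger gap in pixels gives a depth of about 180 mm instead of 210, so they sit about 25–30 mm higher. I'll open, go lower, and use a gentle close to show which is true: 52 mm means the tray, 30 mm the battery.

Call:
{"op": "step_arm", "data": {
  "grip": 60,
  "moves": [
    {"tx": 0,"ty": 0,"tz": 0,"roll": 0},
    {"tx": 0,"ty": 0,"tz": 0,"roll": 0},
    {"tx": 0,"ty": 0,"tz": 0,"roll": 0},
    {"tx": 0,"ty": 0,"tz": 0,"roll": 0},
    {"tx": 0,"ty": 0,"tz": 0,"roll": 0},
    {"tx": 0,"ty": 0,"tz": 0,"roll": 0},
    {"tx": 0,"ty": 0,"tz": 0,"roll": 0},
    {"tx": 0,"ty": 0,"tz": 5,"roll": 0},
    {"tx": 0,"ty": 0,"tz": 10,"roll": 0},
    {"tx": 0,"ty": 0,"tz": 15,"roll": 0},
    {"tx": 0,"ty": 0,"tz": 15,"roll": 0}
  ]
}}

```text
t: 9.03
eef_pos: [516.8, 143.3, 8.7]
tcp_rot: [-3.14, 0.0, 1.624]
ft_force: [-0.4, 0.1, 0.1]
opening: 0.631
grip_force: 0.0
```

Call:
{"op": "step_arm", "data": {
  "grip": 20,
  "moves": [
    {"tx": 0,"ty": 0,"tz": 0,"roll": 0},
    {"tx": 0,"ty": 0,"tz": 0,"roll": 0},
    {"tx": 0,"ty": 0,"tz": 0,"roll": 0},
    {"tx": 0,"ty": 0,"tz": 0,"roll": 0},
    {"tx": 0,"ty": 0,"tz": 0,"roll": 0},
    {"tx": 0,"ty": 0,"tz": 0,"roll": 0},
    {"tx": 0,"ty": 0,"tz": 0,"roll": 0},
    {"tx": 0,"ty": 0,"tz": 0,"roll": 0}
  ]
}}

```text
t: 9.7
eef_pos: [517.5, 143.4, 10.0]
tcp_rot: [3.141, 0.0, 1.624]
ft_force: [-0.9, 0.1, 2.7]
opening: 0.312
grip_force: 30.0
```

It stopped at 29.7 mm with 30 N, so this is the battery, and the real tips are about 29 mm above the reported TCP. I'll regrip deeper for more overlap.

Call:
{"op": "step_arm", "data": {
  "grip": 44,
  "moves": [
    {"tx": 0,"ty": 0,"tz": 0,"roll": 0},
    {"tx": 0,"ty": 0,"tz": 0,"roll": 0},
    {"tx": 0,"ty": 0,"tz": 0,"roll": 0},
    {"tx": 0,"ty": 0,"tz": 3,"roll": 0},
    {"tx": 0,"ty": 0,"tz": 6,"roll": 0},
    {"tx": 0,"ty": 0,"tz": 9,"roll": 0},
    {"tx": 0,"ty": 0,"tz": 9,"roll": 0}
  ]
}}

```text
t: 10.28
eef_pos: [517.1, 143.3, 0.2]
tcp_rot: [-3.141, 0.0, 1.624]
ft_force: [-0.3, 0.2, -0.6]
opening: 0.463
grip_force: 0.0
```

Call:
{"op": "step_arm", "data": {
  "grip": 20,
  "moves": [
    {"tx": 0,"ty": 0,"tz": 0,"roll": 0},
    {"tx": 0,"ty": 0,"tz": 0,"roll": 0},
    {"tx": 0,"ty": 0,"tz": 0,"roll": 0},
    {"tx": 0,"ty": 0,"tz": 0,"roll": 0},
    {"tx": 0,"ty": 0,"tz": 0,"roll": 0},
    {"tx": 0,"ty": 0,"tz": 0,"roll": 0}
  ]
}}

```text
t: 10.78
eef_pos: [517.4, 143.4, 1.0]
tcp_rot: [3.141, 0.0, 1.624]
ft_force: [0.3, -0.1, -0.3]
opening: 0.313
grip_force: 30.0
```

Call:
{"op": "step_arm", "data": {
  "moves": [
    {"tx": 0,"ty": 0,"tz": -10,"roll": 0},
    {"tx": 0,"ty": 0,"tz": -20,"roll": 0},
    {"tx": 0,"ty": 0,"tz": -40,"roll": 0},
    {"tx": 0,"ty": 0,"tz": -70,"roll": 0},
    {"tx": 0,"ty": 0,"tz": -100,"roll": 0},
    {"tx": 0,"ty": 0,"tz": -130,"roll": 0},
    {"tx": 0,"ty": 0,"tz": -160,"roll": 0},
    {"tx": 0,"ty": 0,"tz": -190,"roll": 0},
    {"tx": 0,"ty": 0,"tz": -190,"roll": 0}
  ]
}}

```text
t: 11.53
eef_pos: [519.3, 143.8, 197.5]
tcp_rot: [3.132, -0.001, 1.624]
ft_force: [-0.2, 0.3, 0.2]
opening: 0.315
grip_force: 30.0
```

```bash
cat >> h.py <<'E'
from scipy.spatial.transform import Rotation as Ro
def T(p,r):
    M=np.eye(4);M[:3,:3]=Ro.from_euler("xyz",r).as_matrix();M[:3,3]=p;return M
def wristcam(c,p,r):
    d=dict(c);d["view"]=np.load("E.npy")@np.linalg.inv(T(p,r));return d
E
python3 - <<'E'
from h import *
np.set_printoptions(suppress=True,precision=2)
c=shot("wrist");t=shot("top");s=env.state();p=s["eef_pos"];print(s["t"],p,s["tcp_rot"],s["opening"],s["grip_force"])
im=c["pixels"];cv2.imwrite("pics/w10.png",im)
h=cv2.cvtColor(im,cv2.COLOR_BGR2HSV)
g,b=rect(((h[...,2]>95)&(h[...,1]<60)).astype(np.uint8),303,270,337,325);print("held label",g,onz(c,b,p[2]+45).mean(0), "expect",proj(c,[[p[0],p[1],p[2]+45]]))
w=wristcam(c,[420.97,-146.63,292.17],[-3.142,-.001,.448])
# dock: steel grey base blob & white socket in both pictures
for nm,cam,im,box in(("w2",w,cv2.imread("pics/w2.png"),(280,40,452,218)),("top",t,cv2.imread("pics/top0.png"),(310,205,402,292))):
    h=cv2.cvtColor(im,cv2.COLOR_BGR2HSV);H,S,V=cv2.split(h)
    x0,y0,x1,y1=box
    m=((S>12)&(H>85)&(H<125)&(V>60)).astype(np.uint8);m=cv2.morphologyEx(m,cv2.MORPH_OPEN,np.ones((3,3)))
    k=np.zeros_like(m);k[y0:y1,x0:x1]=m[y0:y1,x0:x1]
    r=cv2.minAreaRect(cv2.findNonZero(k));b=cv2.boxPoints(r)
    P=onz(cam,b,6);print(nm,"base",k.sum(),b.tolist(),P,P.mean(0),"sides",np.linalg.norm(P-np.roll(P,1,0),axis=1))
    cv2.imwrite(f"pics/m_{nm}.png",k*255)
    white=((V>205)&(S<45)).astype(np.uint8)
    r,b=rect(white,*box);P=onz(cam,b,32);print("white",r,P,P.mean(0),np.linalg.norm(P-np.roll(P,1,0),axis=1))
E
```

```text
11.6333 [517.5  143.42 192.59] [ 3.14 -0.    1.62] 0.3149260446911366 29.99979078769684
held label ((320.0, 307.0), (34.0, 32.0), 90.0) [518.32 145.3  237.59] expect [[318.1  310.72]]Traceback (most recent call last):
  File "<stdin>", line 14, in <module>
cv2.error: OpenCV(4.12.0) /io/opencv/modules/imgproc/src/convhull.cpp:143: error: (-215:Assertion failed) total >= 0 && (depth == CV_32F || depth == CV_32S) in function 'convexHull'
```

```bash
python3 - <<'E'
from h import *
for nm,pts in(("w2",[(340,75),(305,140),(375,195),(425,125),(360,60),(340,140),(380,150),(335,35),(300,200)]),("top0",[(335,225),(385,250),(330,262),(370,280),(335,245),(340,240),(310,240)])):
    im=cv2.imread(f"pics/{nm}.png");h=cv2.cvtColor(im,cv2.COLOR_BGR2HSV)
    for x,y in pts:print(nm,x,y,np.median(im[y-1:y+2,x-1:x+2].reshape(-1,3),0),np.median(h[y-1:y+2,x-1:x+2].reshape(-1,3),0))
E
```

```text
w2 340 75 [165. 169. 173.] [ 11.  12. 173.]
w2 305 140 [167. 167. 166.] [ 90.   3. 167.]
w2 375 195 [171. 170. 170.] [ 50.   1. 171.]
w2 425 125 [166. 168. 165.] [ 83.   5. 168.]
w2 360 60 [168. 168. 165.] [ 90.   5. 168.]
w2 340 140 [249. 252. 253.] [ 18.   5. 253.]
w2 380 150 [250. 252. 254.] [ 15.   4. 254.]
w2 335 35 [147. 151. 162.] [ 10.  24. 162.]
w2 300 200 [157. 170. 181.] [ 13.  27. 181.]
top0 335 225 [101. 103. 101.] [ 60.   7. 103.]
top0 385 250 [148. 153. 150.] [ 45.   8. 153.]
top0 330 262 [236. 246. 250.] [ 21.  14. 250.]
top0 370 280 [148. 153. 151.] [ 40.   8. 153.]
top0 335 245 [236. 246. 250.] [ 21.  14. 250.]
top0 340 240 [236. 246. 250.] [ 21.  14. 250.]
top0 310 240 [113. 120. 130.] [ 14.  35. 130.]
```

Call:
{"op": "step_arm", "data": {
  "moves": [
    {"tx": -30,"ty": -2,"tz": -20,"roll": 0},
    {"tx": -60,"ty": -4,"tz": -20,"roll": 0},
    {"tx": -90,"ty": -6,"tz": -20,"roll": 0},
    {"tx": -120,"ty": -8,"tz": -20,"roll": 0},
    {"tx": -150,"ty": -9,"tz": -20,"roll": 0},
    {"tx": -180,"ty": -11,"tz": -20,"roll": 0},
    {"tx": -210,"ty": -13,"tz": -20,"roll": 0},
    {"tx": -240,"ty": -15,"tz": -20,"roll": 0},
    {"tx": -270,"ty": -17,"tz": -20,"roll": 0},
    {"tx": -300,"ty": -18,"tz": -20,"roll": 0},
    {"tx": -325,"ty": -20,"tz": -20,"roll": 0},
    {"tx": -332,"ty": -20,"tz": -20,"roll": 0}
  ]
}}

```text
t: 12.63
eef_pos: [514.2, -192.0, 209.6]
tcp_rot: [-3.14, -0.0, 1.621]
ft_force: [0.1, 0.1, -1.3]
opening: 0.317
grip_force: 30.0
```

Call:
{"op": "step_arm", "data": {
  "moves": [
    {"tx": 0,"ty": 0,"tz": 0,"roll": 0},
    {"tx": 0,"ty": 0,"tz": 0,"roll": 0},
    {"tx": 0,"ty": 0,"tz": 0,"roll": 0}
  ]
}}

```text
t: 12.88
eef_pos: [514.8, -188.0, 210.5]
tcp_rot: [-3.141, -0.001, 1.625]
ft_force: [0.1, 0.5, -0.4]
opening: 0.314
grip_force: 30.0
```

```bash
python3 - <<'E'
from h import *
np.set_printoptions(suppress=True,precision=2)
c=shot("wrist");s=env.state();print(s["t"],s["eef_pos"],s["tcp_rot"],s["opening"])
im=c["pixels"];cv2.imwrite("pics/w11.png",im)
import pickle;pickle.dump(c,open("c11.pkl","wb"))
print(proj(c,[[515,-154,32],[596,-105,6],[569,-254,6],[435,-228,6],[458,-81,6]]))
f=cv2.GaussianBlur(im,(5,5),0).astype(int);rb=f[...,2]-f[...,0];v=f.max(2)
for r in range(90,290,8): print(r,"".join("#" if v[r,x]<70 else("W" if v[r,x]>215 and rb[r,x]<12 else("g" if rb[r,x]<8 else ".")) for x in range(200,440,3)))
E
```

```text
12.9333 [ 514.91 -187.87  210.75] [-3.14 -0.    1.62] 0.31477426602492237
[[323.4  178.47]
 [400.85 133.99]
 [363.92 262.12]
 [251.29 235.46]
 [273.07 103.09]]
90 ................................................................................
98 ..........................gggggg................................................
106 ..g......................ggWWWggggggggggggg.....................................
114 ..g......................gggggggggg..gggggggggggggggg...........................
122 ........................gggggggggg..gggggggggggggggggggggggggg..................
130 ........................gggggggWWWWWWWWgggggggggggggggg...ggggggggggg...........
138 .......................gggggggWWWWWWWWWWWWWWWWWWWWgggg...gggggggWWgg............
146 .......................ggggggWWWWWWWWWWWWWWWWWWWWWWWWg..ggggggggggg.............
154 ......................gggggggWWWWWWWWWWWWWWWWWWWWWWWg..ggggggggggg..............
162 ......................ggggggWWW.WWWWWWWWWWWWWWWWWWWW......ggggggg...............
170 .....................gggggggWWW.WWWWWWWWWWWWWWWWWWWW......gggggg................
178 ...
[... 482 characters left out ...]
...g.g#######.......
226 .................ggWWgggggWWWgggggggggggggggWWWWWgggggggggg.......######........
234 .................ggggggggWWWgggggggggggggggggWWWWggggggggg........g####.........
242 ..........................gggggggggggggggggggWWWggggggggg.......................
250 ................................##################gggWggg.......................
258 ...............................g###################ggggg........................
266 ...............................####################.............................
274 .............................########################...........................
282 ...........................############################.........................
```

```bash
cat > fit.py <<'E'
from h import *
import pickle
np.set_printoptions(suppress=True,precision=2)
c=pickle.load(open("c11.pkl","rb"));im=c["pixels"]
f=cv2.GaussianBlur(im,(5,5),0).astype(int);rb=f[...,2]-f[...,0];v=f.max(2)
dock=((rb<8)&(v>70)).astype(np.uint8);dock=cv2.morphologyEx(dock,cv2.MORPH_OPEN,np.ones((3,3)))
W=((v>212)&(rb<14)).astype(np.uint8)
def first(m,fix,rng,ax,rev=False):
    out=[]
    for k in fix:
        l=m[k,rng[0]:rng[1]] if ax==0 else m[rng[0]:rng[1],k]
        i=np.flatnonzero(l)
        if len(i): e=rng[0]+(i[-1]+1 if rev else i[0])-.5; out.append((e,k) if ax==0 else (k,e))
    return out
def line(px,z):
    P=onz(c,px,z)[:,:2]
    for _ in range(4):
        vx,vy,x,y=cv2.fitLine(P.astype(np.float32),cv2.DIST_HUBER,0,.01,.01).ravel()
        d=np.abs((P[:,0]-x)*vy-(P[:,1]-y)*vx);P=P[d<max(1.5*np.median(d)*1.5,.6)]
    return np.array([x,y]),np.arctan2(vy,vx),len(P)
L={}
L["bx-"]=line(first(dock,range(112,232,2),(235,300),0),6)
L["bx+"]=line(first(dock,range(140,196,2),(355,420),0,True),6)
L["by+"]=line(first(dock,range(285,390,3),(85,160),1),6)
L["sx-"]=line(first(W,range(142,212,2),(265,320),0),32)
L["sy+"]=line(first(W,range(300,348,2),(126,170),1),32)
L["sy-"]=line(first(W,range(285,345,2),(195,228),1,True),32)
for k,(p,a,n) in L.items():print(k,p,np.degrees(a)%180,n)
E
python3 fit.py; python3 - <<'E'
exec(open("fit.py").read().split("L={}")[0])
for r in range(126,234,4): print(r,"".join(chr(48+min(v[r,x]//10,25)) for x in range(270,370,1)))
E
```

```text
bx- [ 446.79 -151.98] 78.881615 53
bx+ [ 591.27 -140.89] 78.63338 24
by+ [510.36 -80.51] 168.98341 26
sx- [ 469.66 -154.16] 78.77174 35
sy+ [ 512.88 -107.13] 168.74963 23
sy- [ 509.46 -201.51] 169.37257 24
126 BAAABBBBBBBBBBBBBBBBCEHIIIIHHHHGGFEEDC@>=<<<<<<<<<<<<<<<<<<<<<<<<<<<<<<<<<<<<<<<<<<<<<<<<<=>@BBCCCBB
130 @@ABBBBBBBBBBBBBBBBCEGIIIIIIIIIIIIIIIIIIIIIHHGFEDBA@?>==<<<<<<<<<<<<<<<<<<<<<<<<<<<<<<<<<<>@ABCCBBBB
134 @ABBBBBBBBBBBBBBBBBEGIIIIIIIIIIIIIIIIIIIIIIIIIIIIIIIIIIIIIHHGFEDCB@?>==<<<<<<<<<<<<<<<<<<=@BCEDCBBBB
138 ABBBBBBBBBBBBBBBBBEGIIIIIIIIIIIIIIIIIIIIIIIIIIIIIIIIIIIIIIIIIIIIIIIIIIIIIHHGFFECBA@?===?@@@ACCBBBBBA
142 BBBBBBBBBBBBBBBBBDGIIIIIIIIIIIIIIIIIIIIIIIIIIIIIIIIIIIIIIIIIIIIIIIIIIIIIIIIIIIIIIIIIIIIGC??@BBBBBBA@
146 BBBBBBBBBBBBBBBBDFHIIIIIIIIIIIIIIIIIIIIIIIIIIIIIIIIIIIIIIIIIIIIIIIIIIIIIIIIIIIIIIIIIIIGC@?@BBBBBBA@>
150 BBBBBBBBBBBBBBBDFHIIIIIIIIIIIIIIIIIIIIIIIIIIIIIIIIIIIIIIIIIIIIIIIIIIIIIIIIIIIIIIIIIIIGC@?ABBBBBBA@><
154 BBBBBBBBBBBBBBCFHIIIIIIIIIIIIIIIIIIIIIIIIIIIIIIIIIIIIIIIIIIIIIIIIIIIIIIIIIIIIIIIIIIIGC@?ABBABBAA?=<<
158 BBBBBBBBBBBBBCFHIIIIIIIIHGGHIIIIIIIIIIIIIIIIIIIIII
[... 1240 characters left out ...]
IIIIIIIIIIIIIIIIIIIIIIIIIIIIIIIIIIIIIIIIIIIIIIIIIIHGGHHIIIIIIIIHGE@943
210 BBDFHIIIIIIIIIIIIIIIIIIIIIIIIIIIIIIIIIIIIIIIIIIIIIIIIIIIIIIIIIIIIIIIIIIIIIIIIIIIHHGGHHHHHFECCDDCB@=9
214 BBBBBBCCEGHIIIIIIIIIIIIIIIIIIIIIIIIIIIIIIIIIIIIIIIIIIIIIIIIIIIIIIIIIGEDFGHHHHHHHGGGGGHHIHGDBBBBBBBBB
218 BBBBBBCDFHHHHHHHHFDBBBBCCCDDEFFGGHHHIIIIIIIIIIIIIIIIIIIIIIIIIIIIIIIGEEFHHHHHHHGECBBBBBBBBBBBBBBBBBBB
222 BBBBBCDFHHHHHHHHFCBBBBBBBBBBBBBBBBBBBBBBCCDDEEFGGHHHIIIIIIIIIIIIIIGFFGHHHHHHHFDBBBBBBBBBBBBBBBBBBBBB
226 BBBBBDFHHHHHHHHFDBBBBBBBBBBBBBBBBBBBBBBBBBBBBBBBBBBBBBBBBCCDDEFFFEDEFHHHHHHHFDBBBBBBBBBBBBBBBBBBBBBB
230 BBBCDFHHHHHHHHFDCBBBBBBBBBBBBBBBBBBBBBBBBBBBBBBBBBBBBBBBBBBBBBBBBCEGHHHHHHHFDBBBBBBBBBBBBBBBBBBBBBBB
```

Call:
{"op": "step_arm", "data": {
  "moves": [
    {"tx": 5,"ty": -1,"tz": 0,"roll": -0.11},
    {"tx": 10,"ty": -2,"tz": 0,"roll": -0.23},
    {"tx": 15,"ty": -3,"tz": 0,"roll": -0.35},
    {"tx": 20,"ty": -4,"tz": 0,"roll": -0.47},
    {"tx": 25,"ty": -5,"tz": 0,"roll": -0.59},
    {"tx": 30,"ty": -6,"tz": 0,"roll": -0.71},
    {"tx": 35,"ty": -7,"tz": 0,"roll": -0.83},
    {"tx": 35,"ty": -8,"tz": 0,"roll": -0.95},
    {"tx": 35,"ty": -8,"tz": 0,"roll": -1.07},
    {"tx": 35,"ty": -8,"tz": 0,"roll": -1.19},
    {"tx": 35,"ty": -8,"tz": 0,"roll": -1.31},
    {"tx": 35,"ty": -8,"tz": 0,"roll": -1.324}
  ]
}}

```text
t: 13.93
eef_pos: [505.2, -153.5, 211.0]
tcp_rot: [-3.142, 0.0, 2.955]
ft_force: [0.0, -0.2, 0.2]
opening: 0.311
grip_force: 30.0
```

Call:
{"op": "step_arm", "data": {
  "moves": [
    {"tx": 0,"ty": 0,"tz": 25,"roll": 0},
    {"tx": 0,"ty": 0,"tz": 50,"roll": 0},
    {"tx": 0,"ty": 0,"tz": 75,"roll": 0},
    {"tx": 0,"ty": 0,"tz": 100,"roll": 0},
    {"tx": 0,"ty": 0,"tz": 120,"roll": 0},
    {"tx": 0,"ty": 0,"tz": 120,"roll": 0},
    {"tx": 0,"ty": 0,"tz": 120,"roll": 0}
  ]
}}

```text
t: 14.52
eef_pos: [505.0, -154.0, 90.7]
tcp_rot: [3.141, -0.002, 2.946]
ft_force: [0.2, 0.7, -0.5]
opening: 0.314
grip_force: 30.0
```

```bash
python3 - <<'E'
from h import *
import pickle
np.set_printoptions(suppress=True,precision=3)
c=shot("wrist");s=env.state();p=s["eef_pos"];print(s["t"],p,s["tcp_rot"],s["joints"],s["opening"])
im=c["pixels"];cv2.imwrite("pics/w12.png",im);pickle.dump(c,open("c12.pkl","wb"))
ex=np.array([.9812,-.1928,0]);ey=np.array([.1928,.9812,0]);o=np.array([505.3,-153.2,0])
P=[o+a*ex+b*ey+[0,0,32] for a,b in((-34,46),(-34,-46),(34,46),(34,-46),(-26,18),(-26,-18),(26,18),(26,-18))]
print(proj(c,P)); print("held",proj(c,[[p[0],p[1],p[2]+45],p]))
f=cv2.GaussianBlur(im,(3,3),0).max(2)
for r in range(170,330,6): print(r,"".join(chr(48+min(f[r,x]//10,25)) for x in range(230,420,2)))
E
```

```text
14.5667 [ 505.589 -154.386   91.703] [-3.141  0.     2.947] [-0.421  0.487  1.901 -0.     0.754 -1.797] 0.31441262783193696
[[385.781 199.425]
 [257.651 199.566]
 [381.277 286.222]
 [262.374 286.346]
 [346.61  210.326]
 [296.843 210.381]
 [345.308 276.761]
 [298.313 276.811]]
held [[319.335 315.439]
 [319.852 277.066]]
170 BBBBAABABAABAABBAAAABAAABBAAAAAAAAAAAAAAAAAAAAAAAAAAAAAAAAAAAAAAAAAAAAAAAAAAAAAAAAAABCBAAAA@;<<
176 AAAABAAAAAAAAAAAAAABBBBAAAAAAAAAAAAAAAAAAAAAAAAAAAAAAAAAAAAAAAAAAAAAAAAAAAAAAAAAAADHHHHFAAA@;<B
182 BBAAABABAAAAAAAAAAABAAAAAAAAAAAAAAAAAAAAAAAAAAAAAAAAAAAAAAAAAAAAAAAAAAAAAAAAAAAAAAAAAAAAAAA?<<?
188 ABBBABAAAAAAAAAAAAAAAAAAAAAAAAAAAAAAAAAAAAAAAAAAAAAAAAAAAAAAAAAAAAAAAAAAAAAAAAAAAAAAAAAAAAA>;;<
194 ABAAAAAAAAAAAAAAA@@@?>>>?>?>>>=?@@@@@??>????=>>>>@??@@??????>=?>>>??????????>;;;<@@@@@?==@A==?@
200 AAA@@BBBBBBAAADFFEEFFFFFFFFFFFFFFFFFFFFFFFFGGGGGGGGGGGGGGGGGGGGGGGGGGGFFFFGGGGF@===>>>>>><;;<>B
206 HHHHHHHHGGGGGGHIIIIIIIIIIIIIIIIIIIIIIIIIIIIIIIIIIIIIIIIIIIIIIIIIIIIIIIIIIIIIIIHBAAAAAAAA@<;;<<?
212 HHGGGGGGGGHHGGHIIIIIIIIIIIIIIIIIIIHGGHHHHHHHHHHHHIHHHHIIHHIIIIIIIIIIIIIIIII
[... 1220 characters left out ...]

290 HHHHHHHHHHHHHHHHHHHHHH=11112122232222599:99:::::::::::95233322321121119@@@@@@@A@@@@@@@<;;<;=AAA
296 AAAAAAAAAAAA@@@@@A@@<21222122222222226;;;;;;;;;;;;;;;;:52223322221121122:;;;;;;;;;;;;;;;<<<<<<<
302 @@AA@@@A@@@@@@@@@A?6111111122222222225;;;;;;;;;;;;;;;;;5232222222211111116@AAAAAAA@@@=<;;<>?=;:
308 @@AAA@@@@@@@@@@@@911111112222222232225;;;;;;;;;;;;;;;;:42323222222111112112:@AAAAAAAAAA=<=BAA?>
314 33323333333333333222111111222222222225;;;;;;;;;;;;;;;;:4232322222222111111123333333323333333332
320 33333333333333333211111121222222222225;;;;;;;;;;;;;;;;:4232322222221111111124433333333333333333
326 33333333333333333211111122232222222224;;;;;;;;;;;;;;;;:3223222222222111212124443333333233333333
```

```bash
python3 - <<'E'
from h import *
import pickle
np.set_printoptions(suppress=True,precision=2)
c=pickle.load(open("c12.pkl","rb"));im=c["pixels"];p=np.array([505.589,-154.386,91.703]);a=2.947
tx=np.array([np.cos(a),np.sin(a),0]);ty=np.array([np.sin(a),-np.cos(a),0]);Z=np.array([0,0,1])
print("front bottom/top, label",proj(c,[p+23*tx+5*Z,p+23*tx+45*Z,p+45*Z+13*tx]))
print("axis at 32,", proj(c,[[p[0],p[1],32],[505.3,-153.2,32]]))
f=cv2.GaussianBlur(im,(3,3),0).max(2).astype(int)
print([ (r,int(f[r,300:345].mean())) for r in range(195,214)]);print([(r,int(f[r,300:345].mean())) for r in range(241,252)]);print([(r,int(f[r,308:336].mean())) for r in range(266,293)])
# socket near edge and left/right edges
g=im.max(2).astype(int)
print([ (r,int(g[r,265:380].mean())) for r in range(194,206)])
E
```

```text
front bottom/top, label [[319.71 242.25]
 [319.2  269.57]
 [319.26 290.01]]
axis at 32, [[320.28 245.18]
 [321.77 244.53]]
[(195, 145), (196, 143), (197, 141), (198, 143), (199, 175), (200, 228), (201, 254), (202, 255), (203, 254), (204, 254), (205, 254), (206, 254), (207, 254), (208, 254), (209, 254), (210, 254), (211, 251), (212, 245), (213, 239)]
[(241, 227), (242, 229), (243, 198), (244, 113), (245, 37), (246, 16), (247, 19), (248, 19), (249, 19), (250, 19), (251, 19)]
[(266, 19), (267, 19), (268, 20), (269, 20), (270, 22), (271, 24), (272, 26), (273, 27), (274, 28), (275, 28), (276, 28), (277, 28), (278, 29), (279, 29), (280, 29), (281, 29), (282, 28), (283, 29), (284, 29), (285, 29), (286, 28), (287, 27), (288, 34), (289, 62), (290, 100), (291, 115), (292, 114)]
[(194, 148), (195, 144), (196, 144), (197, 142), (198, 136), (199, 153), (200, 250), (201, 255), (202, 255), (203, 254), (204, 254), (205, 254)]
```

Call:
{"op": "step_arm", "data": {
  "moves": [
    {"tx": 1,"ty": 0,"tz": 15,"roll": 0},
    {"tx": 1,"ty": 0,"tz": 30,"roll": 0},
    {"tx": 1,"ty": 0,"tz": 45,"roll": 0},
    {"tx": 1,"ty": 0,"tz": 55,"roll": 0},
    {"tx": 1,"ty": 0,"tz": 60,"roll": 0},
    {"tx": 1,"ty": 0,"tz": 60,"roll": 0},
    {"tx": 1,"ty": 0,"tz": 60,"roll": 0}
  ]
}}

```text
t: 15.15
eef_pos: [504.6, -154.6, 31.7]
tcp_rot: [-3.141, 0.001, 2.948]
ft_force: [0.0, 0.0, 0.2]
opening: 0.313
grip_force: 30.0
```

Call:
{"op": "step_arm", "data": {
  "moves": [
    {"tx": 0,"ty": 0,"tz": 1.5,"roll": 0},
    {"tx": 0,"ty": 0,"tz": 3,"roll": 0},
    {"tx": 0,"ty": 0,"tz": 4.5,"roll": 0},
    {"tx": 0,"ty": 0,"tz": 6,"roll": 0},
    {"tx": 0,"ty": 0,"tz": 6,"roll": 0}
  ]
}}

```text
t: 15.57
eef_pos: [504.2, -154.4, 24.8]
tcp_rot: [3.142, 0.0, 2.948]
ft_force: [0.6, 1.5, -1.3]
opening: 0.31
grip_force: 30.0
```

Call:
{"op": "step_arm", "data": {
  "moves": [
    {"tx": 0,"ty": 0,"tz": 1,"roll": 0},
    {"tx": 0,"ty": 0,"tz": 2,"roll": 0},
    {"tx": 0,"ty": 0,"tz": 3,"roll": 0},
    {"tx": 0,"ty": 0,"tz": 4,"roll": 0},
    {"tx": 0,"ty": 0,"tz": 4,"roll": 0}
  ]
}}

```text
t: 15.98
eef_pos: [504.1, -154.3, 20.7]
tcp_rot: [3.142, -0.0, 2.948]
ft_force: [0.8, 1.9, -1.9]
opening: 0.311
grip_force: 30.0
```

Call:
{"op": "step_arm", "data": {
  "moves": [
    {"tx": 0,"ty": 0,"tz": 1.5,"roll": 0},
    {"tx": 0,"ty": 0,"tz": 3,"roll": 0},
    {"tx": 0,"ty": 0,"tz": 4.5,"roll": 0},
    {"tx": 0,"ty": 0,"tz": 6,"roll": 0},
    {"tx": 0,"ty": 0,"tz": 8,"roll": 0},
    {"tx": 0,"ty": 0,"tz": 8,"roll": 0}
  ]
}}

```text
t: 16.48
eef_pos: [504.1, -154.4, 12.5]
tcp_rot: [3.142, -0.0, 2.948]
ft_force: [1.5, 4.0, -1.8]
opening: 0.315
grip_force: 30.0
```

Call:
{"op": "step_arm", "data": {
  "moves": [
    {"tx": 0,"ty": 0.5,"tz": 1,"roll": 0},
    {"tx": 0,"ty": 0.5,"tz": 2,"roll": 0},
    {"tx": 0,"ty": 0.5,"tz": 3,"roll": 0},
    {"tx": 0,"ty": 0.5,"tz": 4,"roll": 0},
    {"tx": 0,"ty": 0.5,"tz": 4,"roll": 0}
  ]
}}

```text
t: 16.9
eef_pos: [504.3, -154.3, 9.6]
tcp_rot: [-3.141, 0.001, 2.948]
ft_force: [-2.4, 0.4, 9.1]
opening: 0.315
grip_force: 34.7
```

It has reached the bottom: TCP 9.6, as predicted, with 9 N upward. I'll release and lift.

Call:
{"op": "step_arm", "data": {
  "grip": 60,
  "moves": [
    {"tx": 0,"ty": 0,"tz": 0,"roll": 0},
    {"tx": 0,"ty": 0,"tz": 0,"roll": 0},
    {"tx": 0,"ty": 0,"tz": 0,"roll": 0},
    {"tx": 0,"ty": 0,"tz": 0,"roll": 0},
    {"tx": 0,"ty": 0,"tz": 0,"roll": 0},
    {"tx": 0,"ty": 0,"tz": 0,"roll": 0}
  ]
}}

```text
t: 17.4
eef_pos: [504.9, -154.9, 9.6]
tcp_rot: [-3.14, 0.002, 2.948]
ft_force: [-1.6, -3.5, 7.0]
opening: 0.621
grip_force: 3.4
```

Call:
{"op": "step_arm", "data": {
  "moves": [
    {"tx": 0,"ty": 0,"tz": -15,"roll": 0},
    {"tx": 0,"ty": 0,"tz": -40,"roll": 0},
    {"tx": 0,"ty": 0,"tz": -70,"roll": 0},
    {"tx": 0,"ty": 0,"tz": -100,"roll": 0},
    {"tx": 0,"ty": 0,"tz": -130,"roll": 0},
    {"tx": 0,"ty": 0,"tz": -160,"roll": 0},
    {"tx": 0,"ty": 0,"tz": -190,"roll": 0},
    {"tx": 0,"ty": 0,"tz": -190,"roll": 0},
    {"tx": 0,"ty": 0,"tz": -190,"roll": 0}
  ]
}}

```text
t: 18.15
eef_pos: [504.8, -154.3, 200.3]
tcp_rot: [-3.141, 0.003, 2.948]
ft_force: [-0.3, 0.2, -0.6]
opening: 0.632
grip_force: 0.0
```

```bash
python3 - <<'E'
from h import *
np.set_printoptions(suppress=True,precision=3)
c=shot("wrist");s=env.state();p=s["eef_pos"];print(s["t"],p,s["tcp_rot"],s["opening"])
im=c["pixels"];cv2.imwrite("pics/w13.png",im)
ex=np.array([.9812,-.1928,0]);ey=np.array([.1928,.9812,0]);o=np.array([505.3,-153.2,0])
print("bat top corners",proj(c,[o+a*ex+b*ey+[0,0,54] for a,b in((-23,15),(-23,-15),(23,15),(23,-15))]))
for q in(1.75,2.0):print("roller",q,proj(c,[o+(46-92*np.cos(q))*ex+[0,0,62+92*np.sin(q)]]))
f=cv2.GaussianBlur(im,(3,3),0).max(2)
for r in range(180,330,6): print(r,"".join(chr(48+min(f[r,x]//10,25)) for x in range(250,400,2)))
E
```

```text
18.2 [ 504.125 -154.095  198.927] [-3.141  0.001  2.948] 0.6315277825098259
bat top corners [[338.046 192.904]
 [306.783 192.888]
 [337.428 238.638]
 [307.337 238.619]]
roller 1.75 [[322.348 325.926]]
roller 2.0 [[322.33  345.162]]
180 BBBABBBCBBBBBCIIIIIIIIIIIIIIIIIIIIIIIIIIIIIIIIIIIIIIIIIIIIIH?>>>>=>=;;<@A?<
186 GGGGGGGGGGGGGGIIIIIIIIIIIIIIIIIIIIIIIIIIIIIIIIIIIIIIIIIIIIIHAAAAAAA>;;=??>?
192 @@@@@@@@@@@@@AGIIIIIIIIIIIIIF712121222111216?AEEEEDEFIIIIIIE;;;;;;;;;;<?@?@
198 @@A@@@@@@@@@@@GIIIIIIIIIIIIIC444444444434433;ADEEEEEEHIIIIID;;;;;;;;;:<>>==
204 @@@@@@@@@@@@@@FIIIIIIIIIIIIID534<@?@???@;443;BEDEEEEFGIIIIID;;;;;;;;;;=A@AC
210 @@@@@@@@@@@@@@EIIIIIIIIIIIIID533;@@@@@@@<444;BEEEEEEFIIIIIIB;;;;;;;;:89?BA>
216 @@@@@@@@@@@@@@DIIIIIIIIIIIIIE533<@@@@@@@;444;BDEEEEEEHIIIIIA;;;;;;;;:9;;;<<
222 @@@@@@@@@@@@@@CIIIIIIIIIIIIIF633<@@@@@@@;433<BEEEEEEFIIIIII?;;;;;;;;97:;:>@
228 @@@@@@@@@@@@@@BIIIIIIIIIIIIIF633<@@@@@@@;434=BEEEEEEEHIIIII>;;;;;;;;::=?@??
234 @@@@@@@@@@@@@@AIIIIIIIIIIIIIG733333333343337EHHHHGFFHIIIIIH=;;;;;;;;;=>>>>>
240 A@AAAAAAAA@@@@AHIIIIIIIIIIIIIIIIIIIIIIIIIIIIIIIIIIIIIIIIIIGAAAA@
[... 431 characters left out ...]
???AC@?@><=>>>=?@>?>>>>===?<<=>?@@@ABA@@@AAAA@???>;72115<?>;
282 52111229>=<>>>?ABAABBA@@@AB@>?AAA;7776559@@?@@@@?????@@?>>@BB@??>822111259=
288 11122227=>>==>?@@>>?@ABBABBB@??AB72322325?@?@A@?==ABBBAAAAAAAAA?A9222111111
294 12222228A@@@@@=<?AA@@A@??@A@>?@AA63333324>@A@@??>=?AAAA@?>>?AACA>5222221112
300 22222225>>??>>?@@@?>>=<===>???@A@74544445;?@ABBB@@@@AAA@??@ABDBA@4222222121
306 22222224=@@@???@@?>;;>@@??@AACCA@?>>>>>>==??>@AA@@A@@@@?@@AA@@??<3222222211
312 22222225?AA@@?>?@A@@@?>===>?>==?A?>>>>>>=>@@A@<<===>?@A@??>===??<3222222221
318 2222223<@@@??>??>>>;:;=@BBA@AA?>??>>>>>>=>@??@?>?@AAA@?=<<<==<>?@<222222222
324 2222228:;:8679;===>??@A?>=>?@ABBA=;<<;;;;?BCB@???@A@????@ABA@>>>?@;22222222
```

The battery is seated: its top is at cols 307–337, rows 192–237, as predicted for z=54. Next I'll find the lever angle.

```bash
python3 - <<'E'
from h import *
import pickle
np.set_printoptions(suppress=True,precision=3)
ex=np.array([.9812,-.1928,0]);ey=np.array([.1928,.9812,0]);o=np.array([505.3,-153.2,0])
def solve(c,px):
    og,d=rays(c,[px]);d=d[0];s=((o-og)@ey)/(d@ey);P=og+s*d;return (P-o)@ex,P[2]
c=pickle.load(open("c11.pkl","rb"))
def blob(im,box):
    x0,y0,x1,y1=box;m=(cv2.GaussianBlur(im,(3,3),0).max(2)<60).astype(np.uint8);k=np.zeros_like(m);k[y0:y1,x0:x1]=m[y0:y1,x0:x1]
    cs=cv2.findContours(k,cv2.RETR_EXTERNAL,cv2.CHAIN_APPROX_NONE)[0]
    for q in cs:
        if cv2.contourArea(q)>20: print(cv2.minAreaRect(q),cv2.boundingRect(q));r=cv2.minAreaRect(q)[0]
    return cs
def ang(nm,cam,box,im):
    print(nm)
    for q in blob(im,box):
        if cv2.contourArea(q)>20:
            r=cv2.minAreaRect(q)[0]
            print("  ->",r,"seen from pocket plane x,z",solve(cam,r))
ang("w11",c,(360,190,430,245),c["pixels"])
for q in(1.7,1.75,1.8,1.85,1.9,1.95,2.,2.05):
    P=o+(46-92*np.cos(q))*ex+[0,0,62+92*np.sin(q)];t=shot("top") if q==1.7 else t
    print(q,proj(c,[P])[0],proj(t,[P])[0])
ang("top0",t,(345,208,385,245),cv2.imread("pics/top0.png"))
E
```

```text
w11
((406.1651611328125, 221.94955444335938), (18.486047744750977, 27.01070213317871), 16.699243545532227) (395, 208, 24, 29)
((374.70001220703125, 204.40000915527344), (14.230249404907227, 17.392526626586914), 18.434947967529297) (368, 195, 16, 20)
  -> (406.1651611328125, 221.94955444335938) seen from pocket plane x,z (np.float64(72.85930979386042), np.float64(148.07708718759568))
  -> (374.70001220703125, 204.40000915527344) seen from pocket plane x,z (np.float64(54.67396156517993), np.float64(105.80830075057253))
1.7 [388.144 218.795] [361.449 224.879]
1.75 [393.919 220.053] [361.905 222.609]
1.8 [399.527 221.211] [362.345 220.372]
1.85 [404.943 222.264] [362.767 218.175]
1.9 [410.143 223.209] [363.17  216.024]
1.95 [415.107 224.044] [363.552 213.926]
2.0 [419.817 224.766] [363.913 211.887]
2.05 [424.256 225.376] [364.25  209.912]
top0
((363.5, 218.0), (6.0, 9.0), 90.0) (359, 215, 10, 7)
  -> (363.5, 218.0) seen from pocket plane x,z (np.float64(70.46961612262017), np.float64(166.3064265948492))
```

Call:
{"op": "step_arm", "data": {
  "moves": [
    {"tx": -25,"ty": 0,"tz": 0,"roll": 0},
    {"tx": -50,"ty": 0,"tz": 0,"roll": 0},
    {"tx": -72,"ty": 0,"tz": 0,"roll": 0},
    {"tx": -72,"ty": 0,"tz": 5,"roll": 0},
    {"tx": -72,"ty": 0,"tz": 25,"roll": 0},
    {"tx": -72,"ty": 0,"tz": 45,"roll": 0},
    {"tx": -72,"ty": 0,"tz": 65,"roll": 0},
    {"tx": -72,"ty": 0,"tz": 80,"roll": 0},
    {"tx": -72,"ty": 0,"tz": 92,"roll": 0},
    {"tx": -72,"ty": 0,"tz": 92,"roll": 0},
    {"tx": -72,"ty": 0,"tz": 92,"roll": 0}
  ]
}}

```text
t: 19.17
eef_pos: [574.0, -167.6, 105.7]
tcp_rot: [3.141, -0.003, 2.948]
ft_force: [0.2, 0.3, 0.3]
opening: 0.63
grip_force: 0.0
```

Call:
{"op": "step_arm", "data": {
  "grip": 10,
  "moves": [
    {"tx": 0,"ty": 0,"tz": 0,"roll": 0},
    {"tx": 0,"ty": 0,"tz": 0,"roll": 0},
    {"tx": 0,"ty": 0,"tz": 0,"roll": 0},
    {"tx": 0,"ty": 0,"tz": 0,"roll": 0},
    {"tx": 0,"ty": 0,"tz": 0,"roll": 0},
    {"tx": 0,"ty": 0,"tz": 0,"roll": 0},
    {"tx": 0,"ty": 0,"tz": 0,"roll": 0},
    {"tx": 0,"ty": 0,"tz": 0,"roll": 0},
    {"tx": 0,"ty": 0,"tz": 0,"roll": 0},
    {"tx": 0,"ty": 0,"tz": 0,"roll": 0}
  ]
}}

```text
t: 20.0
eef_pos: [575.1, -167.5, 107.1]
tcp_rot: [3.141, 0.0, 2.948]
ft_force: [1.0, 5.0, 3.3]
opening: 0.209
grip_force: 30.0
```

The roller is pinched: 19.9 mm at 30 N. Now I'll swing it along the arc.

Call:
{"op": "step_arm", "data": {
  "moves": [
    {"tx": 5,"ty": 0.5,"tz": -1.4,"roll": 0},
    {"tx": 10.7,"ty": 0.5,"tz": -2.5,"roll": 0},
    {"tx": 21.7,"ty": 0.5,"tz": -3.7,"roll": 0},
    {"tx": 32.7,"ty": 0.5,"tz": -3.6,"roll": 0},
    {"tx": 43.6,"ty": 0.5,"tz": -2.1,"roll": 0},
    {"tx": 54.3,"ty": 0.5,"tz": 0.6,"roll": 0},
    {"tx": 64.6,"ty": 0.5,"tz": 4.6,"roll": 0},
    {"tx": 74.4,"ty": 0.5,"tz": 9.8,"roll": 0},
    {"tx": 83.4,"ty": 0.5,"tz": 16.1,"roll": 0},
    {"tx": 83.4,"ty": 0.5,"tz": 16.1,"roll": 0}
  ]
}}

```text
t: 20.83
eef_pos: [491.0, -150.9, 90.6]
tcp_rot: [-3.142, -0.002, 2.948]
ft_force: [-4.1, 2.1, 7.4]
opening: 0.207
grip_force: 30.0
```

Call:
{"op": "step_arm", "data": {
  "moves": [
    {"tx": 8.2,"ty": 0,"tz": 7.4,"roll": 0},
    {"tx": 15.5,"ty": 0,"tz": 15.7,"roll": 0},
    {"tx": 21.7,"ty": 0,"tz": 24.8,"roll": 0},
    {"tx": 26.8,"ty": 0,"tz": 34.6,"roll": 0},
    {"tx": 30.7,"ty": 0,"tz": 44.9,"roll": 0},
    {"tx": 33.3,"ty": 0,"tz": 55.6,"roll": 0},
    {"tx": 34.3,"ty": 0,"tz": 63,"roll": 0},
    {"tx": 34.6,"ty": 0,"tz": 66.6,"roll": 0},
    {"tx": 34.6,"ty": 0,"tz": 66.6,"roll": 0}
  ]
}}

```text
t: 21.58
eef_pos: [456.5, -144.0, 23.3]
tcp_rot: [3.141, -0.006, 2.948]
ft_force: [-7.9, 1.7, 1.9]
opening: 0.205
grip_force: 30.0
```

Call:
{"op": "step_arm", "data": {
  "moves": [
    {"tx": 0.3,"ty": 0,"tz": 2,"roll": 0},
    {"tx": 0.3,"ty": 0,"tz": 4,"roll": 0},
    {"tx": 0.3,"ty": 0,"tz": 6,"roll": 0},
    {"tx": 0.3,"ty": 0,"tz": 8,"roll": 0},
    {"tx": 0.3,"ty": 0,"tz": 8,"roll": 0}
  ]
}}

```text
t: 22.0
eef_pos: [456.3, -143.9, 15.8]
tcp_rot: [3.141, -0.005, 2.948]
ft_force: [-8.7, 0.2, 2.0]
opening: 0.204
grip_force: 30.0
```

Call:
{"op": "step_arm", "data": {
  "moves": [
    {"tx": -0.5,"ty": 0,"tz": 1,"roll": 0},
    {"tx": -0.5,"ty": 0,"tz": 2,"roll": 0},
    {"tx": -0.5,"ty": 0,"tz": 3,"roll": 0},
    {"tx": -0.5,"ty": 0,"tz": 3,"roll": 0}
  ]
}}

```text
t: 22.33
eef_pos: [456.4, -143.9, 12.8]
tcp_rot: [3.141, -0.006, 2.948]
ft_force: [-9.7, 0.9, 1.2]
opening: 0.21
grip_force: 30.0
```

```bash
python3 - <<'E'
from h import *
np.set_printoptions(suppress=True,precision=3)
c=shot("wrist");s=env.state();p=s["eef_pos"];print(s["t"],p,s["ft_force"])
im=c["pixels"];cv2.imwrite("pics/w14.png",im)
f=cv2.GaussianBlur(im,(3,3),0).max(2)
for r in range(236,340,5): print(r,"".join(chr(48+min(f[r,x]//10,25)) for x in range(260,390,2)))
E
```

```text
22.3833 [ 456.408 -143.899   12.807] [-9.582  1.299  0.874]
236 @ABBBA@@????ACDCBBBBCCBA@??>??@@@@AAAAA@@@@@@AAAAAA?;::;<<;;::;;;
241 >==<::=?AAAABBCCBAAAAAA@@@?>>>@A@@???@@@A@@?>>??@@=;;;;;;;::?=998
246 =<<<>@BBBBA@@@?>>???@BBBBAAAAAAAA@@@ABBBAA@@?@@ABA>;::;:::9:::988
251 ?>>?ACDCB@@@?>===?@AAAAAAAA@?????>>>?@@@?=<=>?@@@@@<;;;;;;;;;<<<<
256 :;;<=>?@??>;989;<>???@@@?>==<;<<<;;<>?=>>>??@A@<;::;;;:::::;;===<
261 ???????????????????????????????????????????=:;;::;;;;:;;:;;;;;:;;
266 AAAAAAAAAAAAAAAAAAAAAAAAAAAAAAAAAAAAAAAAAAA?;;;;;;;;;;;;;;;;;;;;;
271 AAAAAAAAAAAAAAAAAAAAAAAAAAAAAAAAAAAAAAAAA@<;;;;;;;;;;;;;;;;;;;;;;
276 AAAAAAAAAAAAAAAA@7116;@AAAAAAAAAAAAAAAAA@:5116;;;;;;;;;;;;;;;;;;;
281 A@@@AAAAAAAAAAA>921126@AAAAAAAAAAAAAAAAA@521127:;;;;;;;;;;;;;;;;;
286 AAAA@AAAAAAAA=31211126@AAAAAAAAAAAAAAAAA@522111129;;;;;;;;;;;;;;;
291 AA@AAAAAAAAA;211111226@AAAAAAAAAAAAAAAAA?4221111118;;;;;;;;;;;;;;
296 =<=@=?=?<>>61111111224>>>?=@>?<?<>@@@?@@=42211111116;;;;;;;;;;;<;
301 >>>>>>>>>=511211112224<>>>>>>>>>>>>>>>>>;322111111215<===========
306 ====>>>>;3111112112224<>===>>>>>>>>>>===;3222211111114<==========
311 <<<<<<<922111111122223;>>>>>>>>>========:32221111112223:;;;;;;;;;
316 3333333333321111112224:;;;;::::::::::::::322222111124333333333333
321 33333333333211111222221212222112222211121222221111124333333333333
326 33333333333211112222222222222222222222222222221121124433333333333
331 3232333349::311122222333332233322222222222222221114><:43333333333
336 333232237;;;511234222333333333333333333333223432117A@>83333333232
```

```bash
python3 - <<'E'
from h import *
np.set_printoptions(suppress=True,precision=2)
c=shot("wrist");s=env.state();p=s["eef_pos"];a=s["tcp_rot"][2];tx=np.array([np.cos(a),np.sin(a),0]);th=np.linspace(0,6.28,60)
f=c["pixels"].max(2)
print([(r,int(f[r,312:338].mean())) for r in range(308,345)])
for x in(-4,0,4):
  for h in(43,49,53,57):
    R=proj(c,[p+(x+7*np.cos(t))*tx+[0,0,h+7*np.sin(t)] for t in th])[:,1];print(x,h,R.min(),R.max())
t=shot("top");o=np.array([505.3,-153.2,0]);ex=np.array([.9812,-.1928,0])
E
```

```text
[(308, 139), (309, 139), (310, 138), (311, 138), (312, 138), (313, 137), (314, 138), (315, 140), (316, 126), (317, 35), (318, 12), (319, 18), (320, 19), (321, 21), (322, 21), (323, 22), (324, 21), (325, 23), (326, 23), (327, 25), (328, 26), (329, 26), (330, 29), (331, 30), (332, 31), (333, 32), (334, 32), (335, 33), (336, 32), (337, 32), (338, 31), (339, 31), (340, 29), (341, 28), (342, 30), (343, 43), (344, 52)]
-4 43 303.4838572239569 333.46752570674767
-4 49 309.47734631132266 340.6070633894688
-4 53 313.6972923926784 345.64703639395555
-4 57 318.1180756019612 350.92976610094564
0 43 295.89483670261166 325.9912564091286
0 49 301.6863171121601 332.92755165799906
0 53 305.77507130566926 337.82686218727156
0 57 310.0432532698552 342.96467924337594
4 43 288.19411026192296 318.42955525270054
4 49 293.7609931914458 325.12502545810923
4 53 297.6932534659339 329.87626032831815
4 57 301.8172377220572 334.862648035734
```

The pads have slipped a little on the roller, leaving the lever at roughly q≈0.06–0.09. I'll release, then press it down from above with closed fingers.

Call:
{"op": "step_arm", "data": {
  "grip": 45,
  "moves": [
    {"tx": 0,"ty": 0,"tz": 0,"roll": 0},
    {"tx": 0,"ty": 0,"tz": 0,"roll": 0},
    {"tx": 0,"ty": 0,"tz": 0,"roll": 0},
    {"tx": 0,"ty": 0,"tz": 0,"roll": 0},
    {"tx": 0,"ty": 0,"tz": -15,"roll": 0},
    {"tx": 0,"ty": 0,"tz": -35,"roll": 0},
    {"tx": -3,"ty": 0,"tz": -55,"roll": 0},
    {"tx": -6,"ty": 0,"tz": -65,"roll": 0},
    {"tx": -6,"ty": 0,"tz": -65,"roll": 0}
  ]
}}

```text
t: 23.23
eef_pos: [466.7, -146.4, 80.2]
tcp_rot: [-3.14, 0.004, 2.948]
ft_force: [-0.1, 0.5, 0.7]
opening: 0.476
grip_force: 0.0
```

Call:
{"op": "step_arm", "data": {
  "grip": 2,
  "moves": [
    {"tx": 0,"ty": 0,"tz": 0,"roll": 0},
    {"tx": 0,"ty": 0,"tz": 0,"roll": 0},
    {"tx": 0,"ty": 0,"tz": 0,"roll": 0},
    {"tx": 0,"ty": 0,"tz": 0,"roll": 0},
    {"tx": 0,"ty": 0,"tz": 0,"roll": 0},
    {"tx": 0,"ty": 0,"tz": 0,"roll": 0},
    {"tx": 0,"ty": 0,"tz": 10,"roll": 0},
    {"tx": 0,"ty": 0,"tz": 20,"roll": 0},
    {"tx": 0,"ty": 0,"tz": 28,"roll": 0},
    {"tx": 0,"ty": 0,"tz": 30,"roll": 0},
    {"tx": 0,"ty": 0,"tz": 30,"roll": 0}
  ]
}}

```text
t: 24.15
eef_pos: [465.1, -145.7, 47.7]
tcp_rot: [3.141, -0.001, 2.948]
ft_force: [0.2, -0.0, 0.1]
opening: 0.024
grip_force: 0.0
```

Call:
{"op": "step_arm", "data": {
  "moves": [
    {"tx": 2,"ty": 0,"tz": 1.5,"roll": 0},
    {"tx": 2,"ty": 0,"tz": 3,"roll": 0},
    {"tx": 2,"ty": 0,"tz": 4.5,"roll": 0},
    {"tx": 2,"ty": 0,"tz": 6,"roll": 0},
    {"tx": 2,"ty": 0,"tz": 6,"roll": 0}
  ]
}}

```text
t: 24.57
eef_pos: [463.5, -145.6, 44.4]
tcp_rot: [-3.141, 0.002, 2.948]
ft_force: [-8.2, 2.7, 34.5]
opening: 0.021
grip_force: 17.2
```

Call:
{"op": "step_arm", "data": {
  "moves": [
    {"tx": 0,"ty": 0,"tz": 1,"roll": 0},
    {"tx": 0,"ty": 0,"tz": 2,"roll": 0},
    {"tx": 0,"ty": 0,"tz": 2,"roll": 0}
  ]
}}

```text
t: 24.82
eef_pos: [463.6, -145.7, 43.8]
tcp_rot: [-3.141, 0.003, 2.948]
ft_force: [-13.4, 3.9, 56.4]
opening: 0.016
grip_force: 28.5
```

A hard stop, so the lever is shut. I'll back off and check.

Call:
{"op": "step_arm", "data": {
  "moves": [
    {"tx": 0,"ty": 0,"tz": -5,"roll": 0},
    {"tx": 0,"ty": 0,"tz": -20,"roll": 0},
    {"tx": 0,"ty": 0,"tz": -50,"roll": 0},
    {"tx": 0,"ty": 0,"tz": -80,"roll": 0},
    {"tx": 0,"ty": 0,"tz": -110,"roll": 0},
    {"tx": 0,"ty": 0,"tz": -140,"roll": 0},
    {"tx": 0,"ty": 0,"tz": -140,"roll": 0},
    {"tx": 0,"ty": 0,"tz": -140,"roll": 0}
  ]
}}

```text
t: 25.48
eef_pos: [463.8, -145.6, 181.6]
tcp_rot: [-3.141, 0.003, 2.948]
ft_force: [0.5, 0.7, -0.9]
opening: 0.022
grip_force: 0.0
```

```bash
python3 - <<'E'
from h import *
np.set_printoptions(suppress=True,precision=3)
c=shot("wrist");s=env.state();p=s["eef_pos"];print(s["t"],p,s["ft_force"])
im=c["pixels"];cv2.imwrite("pics/w15.png",im)
ex=np.array([.9812,-.1928,0]);ey=np.array([.1928,.9812,0]);o=np.array([505.3,-153.2,0]);th=np.linspace(0,6.28,60)
for q in(0,.05,.1,.15):
    C=o+(46-92*np.cos(q))*ex+[0,0,62+92*np.sin(q)]
    pr=lambda b:proj(c,[C+b*ey+7*np.cos(t)*ex+[0,0,7*np.sin(t)] for t in th])
    R=pr(0);print(q,"rows",R[:,1].min(),R[:,1].max(),"cols",pr(-10)[:,0].min(),pr(10)[:,0].max())
f=cv2.GaussianBlur(im,(3,3),0).max(2)
for r in range(120,270,5): print(r,"".join(chr(48+min(f[r,x]//10,25)) for x in range(270,380,2)))
E
```

```text
25.5333 [ 463.171 -145.353  180.341] [-0.469  0.17   0.125]
0 rows 211.05883822592043 226.56250090040243 cols 310.2992449789653 332.9278973324857
0.05 rows 212.35312782226418 228.06913146507745 cols 310.1306570672298 333.0759310504863
0.1 rows 213.93503638861807 229.86523091453444 cols 309.96023869095905 333.2251669781297
0.15 rows 215.81119426334735 231.95673105031483 cols 309.7885025820283 333.37513832832667
120 AAABABB?>>>@ABA@>>?ADFDDCEGGFGGGFFEFFGFB=;9877777:;;;<<
125 ?@BA??@@?>?ACCBBBA@??@AAAAA@ABBAA=:9;<=<;=;8789;<<==<;9
130 A@><>@BB@?BBBBCCCBA?>====>?ABB@?>>??>>@BCC@?CDB@AAA@@?>
135 <?ABCCCB@=<>>?ABBAAAABA@?@BDDCA?@B@@A?@A@??>?@??@A??@BB
140 AA@?>?@?>;:<>?@@@@ABBBAAABBBBBAABCB@@BBBBA@??@ABCCDEDCA
145 @ABCDDBA@>==>????@AAA?=>@AAAA?>@AA@BCA@ABCB@>@A@?AAABAA
150 ?>>??@AAAAAAA@???@AAA@ABBCDCAAABAAAA@@@@CCA??????@A@@AA
155 ??>???@??@A@??@BB@ACCBAAAAAA?>?@A@@@BDCBA@?>=<<<=>@@@@?
160 BCBA??@@?@@??@@ABDEDBBAA@???@@@AAABBA@?>?@@@ABBCCBA@??A
165 ABBA@ABB@>>@AB@@ABCBAABAABCCCBABCB@@@@@@@AA@AABDCA@@??@
170 AAAAABA@???@BCB@@@@ABA@??@AAABBCBA@BDA>?AAAABBA@@BCBA??
175 CA?@BA@>==?@AA?>>??@@A
[... 413 characters left out ...]
@@A@@AAAAAAAAAAA@@@@@@@@@@@A=;;;;;;;;;;;
215 @@@@@A@@@@@@@@@AA@@A@53333332224=AA@AA@@A@@@@><;;;;;;;;
220 @@@@>=======>=>>>=>>=53444444434;>==>==>=========;;;;;;
225 GGGIIIIIIIIIIIIIIIIII;3333333339HIIIGEEEEEEEEHIIIHB@AAA
230 GGGIIIIIIIIIIIIIIIIIIIHGGGGGGFHIIIIIHEEEEEEEFIIIIHA@@@@
235 @@@FIIIIIIIIIIIIIHB4119GGGGGGG;11:DGEEEEEEEEFIIIIF;;;;;
240 @@@EIIIIIIIIIIIIIH=1219GGGGGGG;116?CEEEEEEEEGIIIIE;;;;;
245 @@@DIIIIIIIIIIIIIH:3339GGGGGGF;224>CEEEEEEEEFIIIID;;;;;
250 @@@CIIIIIIIIIIIIIH;334;GGGGGGF;223=CEEEEEEEDFIIIIC;;;;;
255 @@@BIIIIIIIIIIIIIH<336@GGGGGGF;224>CEEEEEEEEHIIIIA;;;;;
260 @@@BIIIIIIIIIIIIII<336AGGGGGGF;224>CEEEEEEEEFIIII@;;;;;
265 @@@AHIIIIIIIIIIIII=336AGGGGGGF9225?CEEEEEEEEGIIII?;;;;;
```

```bash
python3 - <<'E'
from h import *
np.set_printoptions(suppress=True,precision=2)
c=shot("wrist");im=c["pixels"];g=im.max(2).astype(float)
ex=np.array([.9812,-.1928,0]);ey=np.array([.1928,.9812,0]);o=np.array([505.3,-153.2,0])
print("socket edge pred",proj(c,[o-34*ex+b*ey+[0,0,32] for b in(-30,30)]), "base edge",proj(c,[o-58*ex-8*ey+[0,0,6]]))
print("bat near top edge",proj(c,[o-23*ex+b*ey+[0,0,z] for b,z in((15,54),(-15,54),(15,58),(-15,58))]))
print("socket rows",[(r,int(g[r,285:305].mean())) for r in range(217,230)])
print("base rows",[(r,int(g[r,285:305].mean())) for r in range(190,203)])
print("roller rows",[(r,int(g[r,317:328].mean())) for r in range(206,234)])
print("bat rows L",[(r,int(g[r,308:313].mean())) for r in range(226,246)])
print("bat cols r250",[(x,int(g[248:254,x].mean())) for x in range(300,345)])
E
```

```text
socket edge pred [[291.17 224.41]
 [351.71 224.44]] base edge [[313.8  195.67]]
bat near top edge [[337.34 241.8 ]
 [305.46 241.78]
 [337.51 243.12]
 [305.27 243.1 ]]
socket rows [(217, 169), (218, 163), (219, 139), (220, 140), (221, 139), (222, 138), (223, 134), (224, 147), (225, 239), (226, 255), (227, 255), (228, 254), (229, 253)]
base rows [(190, 164), (191, 168), (192, 163), (193, 154), (194, 145), (195, 138), (196, 103), (197, 147), (198, 171), (199, 170), (200, 169), (201, 169), (202, 169)]
roller rows [(206, 168), (207, 168), (208, 169), (209, 168), (210, 169), (211, 172), (212, 170), (213, 98), (214, 26), (215, 23), (216, 29), (217, 33), (218, 37), (219, 37), (220, 40), (221, 40), (222, 39), (223, 39), (224, 38), (225, 35), (226, 29), (227, 32), (228, 118), (229, 247), (230, 238), (231, 233), (232, 233), (233, 233)]
bat rows L [(226, 200), (227, 216), (228, 246), (229, 254), (230, 254), (231, 254), (232, 255), (233, 255), (234, 201), (235, 52), (236, 7), (237, 15), (238, 15), (239, 19), (240, 17), (241, 19), (242, 21), (243, 32), (244, 34), (245, 38)]
bat cols r250 [(300, 253), (301, 253), (302, 254), (303, 255), (304, 255), (305, 183), (306, 63), (307, 32), (308, 37), (309, 37), (310, 37), (311, 36), (312, 49), (313, 70), (314, 132), (315, 219), (316, 238), (317, 236), (318, 233), (319, 231), (320, 232), (321, 235), (322, 234), (323, 231), (324, 230), (325, 230), (326, 232), (327, 235), (328, 232), (329, 177), (330, 84), (331, 27), (332, 24), (333, 28), (334, 28), (335, 22), (336, 31), (337, 105), (338, 152), (339, 169), (340, 198), (341, 210), (342, 210), (343, 209), (344, 210)]
```

```bash
python3 -c "
from cell import env
print(env.job_done())"
```

```text
the job is handed in; nothing more can be done
None
```

I seated the full-size battery on the socket floor, swung the lever down to its hard stop, and handed the job in at about 25 s; no verdict came back, and camera checks put the lever at about 0–0.05 rad (limit 0.07), with one press on it reaching 56 N at the wrist.

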